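Hang the pegboard bin and put the left-over fittings away

ROBOT

A 6-joint arm with a two-finger parallel gripper is mounted at the origin on the work surface. World frame = base frame: x ahead of the robot, y to its left, z up, the work surface at z = 0. Lengths are in m, angles in degrees, forces in N, time in s.
With the tool pointing down it reaches from about 0.3 to 0.75 m from the base axis. Payload 8.5 kg.
Tool frame: the origin (TCP) lies at the very end of the fingers, on their centre line; the grasp point (between the pads) lies 19 mm behind it; z points along the fingers, y is the line along which they close (so a half turn about z gives the same grasp; the last joint's range is limited). The gripper opens to 85 mm and grips with 20 to 120 N. Pads are 22 mm wide; open, the fingers measure 114 mm over their backs; the gripper's body (76 mm by 85 mm) begins 54 mm behind the grasp point. The pads swing forward as they close: fully open they stand 13 mm farther back than shut.
Start: joints at [-12.336, 21.807, 74.336, -0, 83.858, -12.336], TCP at [0.55, 0, 0.231] pointing down, gripper open.
Joint ranges: [-178.18, 178.18], [-50.72, 133.34], [12.68, 142.11], [-81.47, 261.47], [9.98, 163.14], [-165.26, 165.26]. Speed limits (degrees/s): [136.94, 136.94, 180, 180, 180, 180].

INTERFACE

Orientations are given as a 3x3 rotation matrix whose columns are the frame's x, y, z axes.
In Python, from rig import env, optics, spotter gives the robot as it stands.
- The arm moves only by the shell command python3 -m crank 'ROWS' [FORCE]. ROWS is JSON, one flat list of numbers, 5 for each row, row after row: the finger opening in cm, from 0 to 8.54, then the shift along the tool's x, y, z in cm, then the turn about the tool's z in rad. A call has exactly 8 rows; each row shifts and turns the commanded pose from where the row before left it, along the tool's axes as they then stand; what a row does not reach is not made up. A row lasts 1/12 s, in which the tool goes at most 41.7 mm and 7.16 degrees, less where a joint would pass 70% of its speed; a pose out of reach is approached as far as the arm can. A call is refused whole if a number of a shift passes 4.17 or a number of a turn 0.125, either way. A call with a gripper value outside its range is refused whole. The fingers move at their own pace and stop on an object; FORCE is the grip in N (left out, the last holds). Time passes only in rows, so rows that do not move let the fingers close, or fill a call up. It gives the time, the measured TCP pose, the force, the opening and the grip force at its end, in the units of the state.
- env.observe(): the state, without advancing time (a new reading comes with each control period).
- optics.get_image(name): name is "scene" or "side" or "wrist"; returns a dict with "color" (480x640x3 uint8, red, green, blue), "intrinsics" (3x3 intrinsics, pixels), "pose" (4x4, takes a point from camera to world coordinates). Camera axes: x right, y up, looking along -z (the intrinsics and any distortion apply to the point x, -y, -z); pixel columns grow to the right and rows downward; lengths in m; the calibration is good to about 2 mm. A picture is of the moment at which its call begins. There is no depth.
- env.close_job(): hands the job in; it is judged then, once.
Trained networks look in a picture, given as the dict that the camera call returned (one of the last four; its "shot" number tells which), for a name from the list of things; names that differ only in an ending like _2 or _b are one class to them, and where a whole thing is asked for, a point or a joint stands for the part that bears it (a point fixed in the world has none). Each returns a list of dicts, best first, with "score" (0 to 1); they miss things now and then, are a little off and sometimes report something else, mostly with a low value. They report only what shows in the picture. A call takes as long as a camera call. They do not tell look-alikes from the thing itself.
- spotter.look_for(picture, query): "at" ([column, row] as shares, 0 to 1, of the picture: columns of its width, rows of its height, amid what is visible of it).
The state is a dict: "time_s": time; "q": joint angles; "qvel": joint speeds; "joint_efforts": joint torques, N m; "position": TCP position; "tool_rot": TCP orientation; "ft_force": force on the tool from outside, world axes, zero at the start; "wrist_torque": the same for the moment, N m; "grip_width": finger opening in m; "gripper_force": force on a finger pad.
Only numpy, scipy, OpenCV 4.12 (cv2) and the standard library are available. Lean on these libraries where they do the work, as an engineer would, in place of code of your own. Each camera call takes 0.05 s, during which the arm holds its last target. There are 200 camera calls.

TASK

Finish fitting the desk pegboard: first hang the white bin on the board's screw by the keyhole in its back, pulled fully down so it locks, and let go of it. Then put every left-over metal fitting standing on the desk back into its own pocket in the fittings case, the one of its shape and size, fully down, and lower the lid shut without slamming it. Leave the other things on the desk where they are.

Things in the scene. Friction and masses are not known exactly. Their poses are not given: they have to be found in the camera images.
- board: white desktop pegboard, fixed, upright, 240 mm wide (its y), 190 mm high, 12 mm thick, on two low wooden feet that stick out 20 mm in front. Origin: on the desk, in the front face, mid width. Its x axis points level INTO the board (the front face looks to its -x), z up.
- screw (a point): the one screw sticking out of the board's front face, square to it, mid width, 155 mm above the desk: shank 6 mm diameter, bare for 8 mm between face and head; head 16 mm diameter, 4 mm thick (its outer face 12 mm in front of the board). This point is on the shank axis, 4 mm in front of the board's face. Axes as the board's.
- bin: white open-topped plastic bin, 72 mm deep (its x), 56 mm wide (its y), 70 mm high, 0.11 to 0.18 kg; side walls 70 mm high and 4 mm thick, low front wall (at -x) 45 mm high; its back wall (at +x, outer face 36 mm from the origin, 5 mm thick) holds the keyhole. Stands upright on the desk. Origin: centre of the underside; z up. It hangs with its x axis along the board's x, its back wall against the board.
- keyhole (a point): centre of the keyhole's wide opening in the bin's back wall: 28 mm wide and high with cut corners, 26 mm above the bin's underside, mid-wall (33.5 mm from the origin along the bin's x). The screw head passes through here.
- slot_end (a point): where the screw shank's axis lies when the bin is locked: 27 mm above the keyhole centre, at the top of the 10 mm wide slot that runs up from the opening. The bin must sink 27 mm after the head has gone through. Hanging, the bin leans forward about 3 degrees by the play.
- case: grey fittings case fixed to the desk, 170 mm (its x) by 280 mm (its y), 50 mm high, walls and floor 5 mm; inside is a flat black insert whose top is 23 mm above the desk, with five through pockets in a row along y on the case's middle line; a part in its pocket stands on the case floor, 5 mm above the desk. Origin: centre of the underside, x towards the hinge side, z up.
- lid (a joint): angle of the case's clear lid: 0 shut, grows as it opens, stops at 1.9; starts at 1.62 to 1.85, leaning back past upright. Stiff hinge: it stays where it is left, about 0.25 Nm to turn.
- lid_hinge (a point): on the lid's hinge line, mid width, at the case's rim (85 mm from the case's origin along its x, 50.5 mm up). From here the lid reaches 170 mm to its free edge, towards case -x when shut; it is 6 mm thick (this point is on its inner face) and as wide as the case. A black knob stands 35 mm off its outer face, mid width, 30 mm in from the free edge.
- lid_handle (a point): outer end of that knob, 35 mm off the lid's outer face.
- bar: plain aluminium bar block, 26 mm (its x) by 56 mm (its y), 34 mm high, standing upright, 35 to 130 g. Origin: centre of the underside, z up. May be absent.
- pocket_bar (a point): centre of the floor of the pocket for the bar part: 31 mm (case x) by 61 mm (case y), 18 mm deep; axes as the case's.
- round_s: small plain aluminium round block, 26 mm diameter, 34 mm high, standing upright, 35 to 130 g. Origin: centre of the underside, z up. May be absent.
- pocket_round_s (a point): centre of the floor of the pocket for the round_s part: round, 31 mm diameter, 18 mm deep; axes as the case's.
- square: plain aluminium square block, 34 by 34 mm, 34 mm high, standing upright, 35 to 130 g. Origin: centre of the underside, z up. May be absent.
- pocket_square (a point): centre of the floor of the pocket for the square part: 39 by 39 mm, 18 mm deep; axes as the case's.
- round_l: large plain aluminium round block, 40 mm diameter, 34 mm high, standing upright, 35 to 130 g. Origin: centre of the underside, z up. May be absent.
- pocket_round_l (a point): centre of the floor of the pocket for the round_l part: round, 45 mm diameter, 18 mm deep; axes as the case's.
- cross: plain aluminium cross (plus) shaped block, two bars 36 mm long and 14 mm wide crossed along its x and y, 34 mm high, standing upright, 35 to 130 g. Origin: centre of the underside, z up. May be absent.
- pocket_cross (a point): centre of the floor of the pocket for the cross part: cross shaped, 41 mm overall with arms 19 mm wide along the case x and y, 18 mm deep; axes as the case's.
- jar: small closed amber jar, 36 mm diameter, 50 mm high, among the fittings; bystander, leave alone. Origin: centre of the underside.
- mug: white mug, 80 mm diameter, 90 mm high; bystander, leave alone. Origin: centre of the underside.
- remote: flat black remote control 45 by 120 by 18 mm; bystander, leave alone. Origin: centre of the underside.
- can: aluminium drink can 66 mm diameter, 115 mm high; bystander, leave alone. Origin: centre of the underside.
There are look-alikes about, which are no part of the job. What is shaped like the bin but purple or yellow is not meant.

How it is judged:
By the outcome, as a careful person would: the job done as asked, in the order asked, and still so for the second after the job is handed in, with the robot touching nothing.
Of bar, round_s, square, round_l, cross only 3 to 5 are there at a start; the rules pass over those that are not, and their reading is None.
At some moment in a run one of square, round_l, cross may be knocked a few centimetres aside while the robot is not near it.
It also fails if it takes over 210 s, if anything falls off the work surface, if the arm or the gripper's body presses on something with over 40 N, if the wrist force passes 120 N, or if a joint passes its speed limit or range.

## Working session

There is one attempt and no reset: what is moved stays moved. The work goes in short steps, Python scripts to look and compute and a shell command to move; the robot and the scene stay as the last step left them, time stands still between calls to the robot, and variables do not carry over. Pictures are saved under pics/ and viewed, at most 14 in all, crops included, and the job is handed in when it is done.

```bash
ls; mkdir -p pics
python3 - <<'E'
from rig import env,optics,spotter
import cv2,numpy as np
for n in ("scene","side"):
    p=optics.get_image(n); cv2.imwrite(f"pics/{n}0.png",p["color"][:,:,::-1])
    print(n,p.keys(),p["intrinsics"].tolist(),np.round(p["pose"],4).tolist())
E
```

```text
pics
scene dict_keys(['color', 'intrinsics', 'pose', 'shot']) [[447.65581269878896, 0.0, 326.90022988241174], [0.0, 447.65581269878896, 238.66425802542418], [0.0, 0.0, 1.0]] [[-0.6559, -0.6585, 0.369, 0.8745], [0.7548, -0.5719, 0.3211, 0.2285], [-0.0004, 0.4892, 0.8722, 0.8672], [0.0, 0.0, 0.0, 1.0]]
side dict_keys(['color', 'intrinsics', 'pose', 'shot']) [[599.3424215939616, 0.0, 330.39073476145137], [0.0, 599.3424215939616, 233.92732006451809], [0.0, 0.0, 1.0]] [[0.9985, 0.0426, -0.0351, 0.4912], [-0.0551, 0.7342, -0.6767, -1.0068], [-0.0031, 0.6776, 0.7354, 1.1802], [0.0, 0.0, 0.0, 1.0]]
```

View pics/scene0.png

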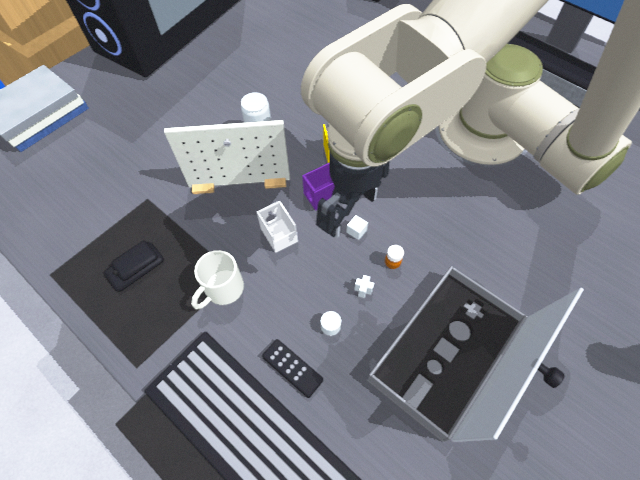

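View pics/side0.png

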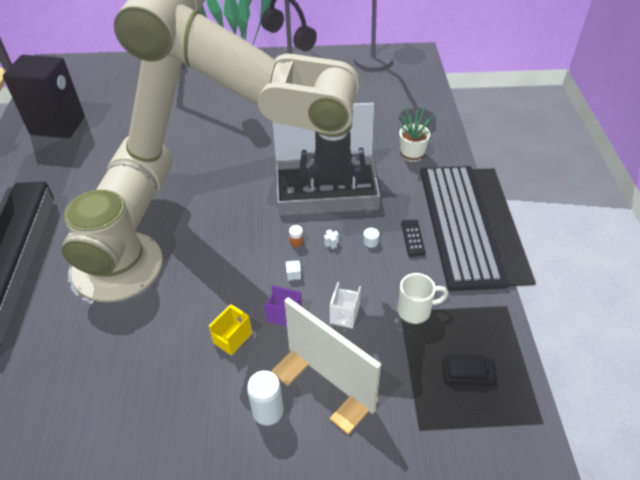

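The scene view shows the white bin at (278,226), the board with its screw at (228,143), the square at (357,228), the cross at (364,286), a round at (331,323) and the jar at (395,256). The case with its lid open is at right. I see no bar.

```bash
cat > h.py <<'E'
from rig import env,optics,spotter
import cv2,numpy as np
def ray(p,uv):
    K,T=p["intrinsics"],np.array(p["pose"])
    d=np.linalg.solve(K,[uv[0],uv[1],1]); d=T[:3,:3]@(d*[1,-1,-1])
    return T[:3,3],d/np.linalg.norm(d)
def onz(p,uv,z):
    o,d=ray(p,uv); return o+d*(z-o[2])/d[2]
def tri(L):
    A=np.zeros((3,3));b=np.zeros(3)
    for p,uv in L:
        o,d=ray(p,uv);M=np.eye(3)-np.outer(d,d);A+=M;b+=M@o
    return np.linalg.solve(A,b)
def proj(p,X):
    T=np.array(p["pose"]);c=T[:3,:3].T@(np.asarray(X)-T[:3,3]);u=p["intrinsics"]@(c*[1,-1,-1]);return u[:2]/u[2]
def px(d): return np.array(d["at"])*[640,480]
E
python3 - <<'E'
from h import *
a=optics.get_image("scene");b=optics.get_image("side")
for n in "bin keyhole board screw case lid_handle lid_hinge bar round_s square round_l cross jar mug remote can pocket_bar pocket_round_s pocket_square pocket_round_l pocket_cross".split():
    A=spotter.look_for(a,n);B=spotter.look_for(b,n)
    print(n,[(px(d).round(),round(d["score"],2)) for d in A[:3]],[(px(d).round(),round(d["score"],2)) for d in B[:3]],
      np.round(tri([(a,px(A[0])),(b,px(B[0]))]),3) if A and B else None)
E
```

```text
bin [(array([317., 184.]), 0.88), (array([277., 226.]), 0.79)] [(array([278., 303.]), 0.88), (array([344., 303.]), 0.79), (array([228., 326.]), 0.73)] [ 0.423 -0.182  0.048]
keyhole [(array([275., 228.]), 0.82), (array([215., 277.]), 0.67), (array([318., 182.]), 0.62)] [(array([279., 301.]), 0.98), (array([230., 327.]), 0.73), (array([342., 305.]), 0.57)] [ 0.488 -0.18   0.018]
board [(array([234., 154.]), 0.88)] [(array([306., 135.]), 0.71), (array([334., 360.]), 0.58)] [ 0.578 -0.097  0.431]
screw [(array([234., 153.]), 0.58), (array([357., 228.]), 0.21)] [(array([372., 238.]), 0.74), (array([331., 364.]), 0.66), (array([419., 241.]), 0.55)] [ 0.613 -0.205  0.294]
case [(array([514., 372.]), 0.16)] [(array([321., 179.]), 0.69)] [ 0.511  0.359 -0.031]
lid_handle [(array([514., 370.]), 0.57), (array([274., 225.]), 0.21)] [(array([310., 135.]), 0.74), (array([344., 304.]), 0.64)] [0.519 0.358 0.105]
lid_hinge [(array([517., 374.]), 0.68), (array([463., 358.]), 0.45)] [(array([311., 135.]), 0.57)] [0.521 0.364 0.1  ]
bar [] [] None
round_s [] [(array([321., 181.]), 0.66), (array([371.,
[... 614 characters left out ...]
]
can [(array([255., 105.]), 0.98), (array([465., 358.]), 0.33)] [(array([263., 397.]), 0.65)] [ 0.382 -0.431  0.086]
pocket_bar [(array([464., 360.]), 0.9), (array([276., 227.]), 0.23)] [(array([318., 180.]), 0.66), (array([310., 134.]), 0.38), (array([417., 240.]), 0.15)] [0.53  0.288 0.001]
pocket_round_s [(array([467., 357.]), 0.89)] [(array([320., 179.]), 0.97)] [0.531 0.286 0.011]
pocket_square [(array([463., 359.]), 0.95)] [(array([319., 175.]), 0.77)] [0.536 0.284 0.023]
pocket_round_l [(array([467., 357.]), 0.89)] [(array([320., 179.]), 0.97)] [0.531 0.286 0.011]
pocket_cross [(array([467., 359.]), 0.92)] [(array([319., 179.]), 0.91), (array([329., 363.]), 0.38)] [0.529 0.289 0.006]
```

Run:
```python
import cv2
a=cv2.imread("pics/scene0.png")[110:345,160:420];cv2.imwrite("pics/c1.png",cv2.resize(a,None,fx=2.5,fy=2.5,interpolation=cv2.INTER_CUBIC))
a=cv2.imread("pics/scene0.png")[260:450,360:600];cv2.imwrite("pics/c2.png",cv2.resize(a,None,fx=3,fy=3,interpolation=cv2.INTER_CUBIC))
```

```text
(no output)
```

View pics/c1.png

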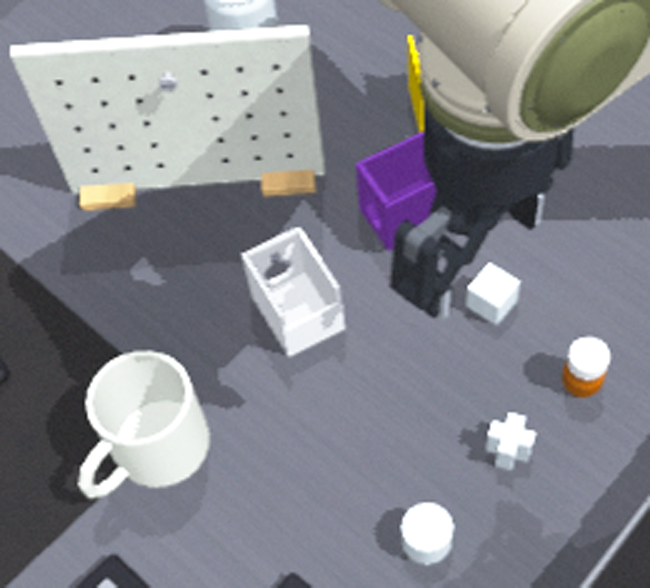

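View pics/c2.png

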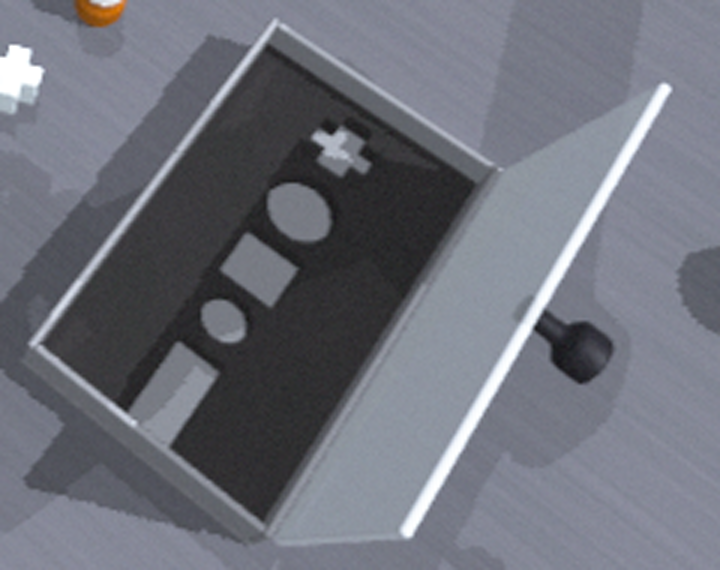

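The white bin's keyhole wall faces up-left, towards the board. The pockets run cross, round_l, square, round_s, bar from top to bottom, and all are empty. The round measures about 42 mm, so it is round_l. Next I fit the poses.

```bash
cat >> h.py <<'E'
from scipy.optimize import least_squares
def fit(L,x0):
    def P(v,l):
        c,s=np.cos(v[2]),np.sin(v[2]);return np.array([v[0]+c*l[0]-s*l[1],v[1]+s*l[0]+c*l[1],l[2]])
    r=least_squares(lambda v:np.concatenate([proj(p,P(v,l))-uv for p,l,uv in L]),x0,loss="soft_l1")
    return r.x,np.abs(r.fun).reshape(-1,2).round(1).tolist()
E
python3 - <<'E'
from h import *
a=optics.get_image("scene")
c=lambda u,v:np.array([160+u/2.5,110+v/2.5])
d=lambda u,v:np.array([360+u/3,260+v/3])
def show(n,L,x0):
    x,r=fit([(a,l,uv) for l,uv in L],x0);print(n,x[:2].round(4),np.degrees(x[2]).round(2),r)
show("board",[((0,.12,0),c(70,192)),((0,-.12,0),c(325,175)),((0,.12,.19),c(20,57)),((0,-.12,.19),c(312,40)),((-.012,0,.155),c(168,80))],[.56,-.3,-2])
show("bin",[((.036,.028,.07),c(243,257)),((.036,-.028,.07),c(298,230)),((-.036,-.028,.07),c(342,298)),((-.036,.028,0),c(293,355)),((-.036,-.028,0),c(344,330))],[.52,-.17,-2])
show("case",[((-.085,.14,.05),d(277,20)),((-.085,-.14,.05),d(35,345)),((.085,-.14,.05),d(265,540)),((.085,.14,.05),d(500,170))],[.53,.29,1.5])
print("screw",onz(a,c(168,80),.155).round(3))
print("round",onz(a,c(428,527),.034).round(3),"cross",onz(a,c(511,437),.034).round(3),"square",onz(a,c(494,282),.034).round(3))
for u in ((402,527),(454,527)): print(onz(a,c(*u),.034))
for u in ((513,413),(511,461),(487,437),(535,437)): print(onz(a,c(*u),.034).round(4))
E
```

```text
board [ 0.5298 -0.3449] -134.41 [[1.6, 0.4], [0.7, 0.6], [3.8, 1.5], [0.8, 1.9], [0.4, 1.9]]
bin [ 0.5716 -0.1748] -107.39 [[0.5, 0.2], [0.8, 0.5], [0.1, 3.2], [1.0, 2.1], [0.9, 0.3]]
case [0.5486 0.2474] 91.35 [[0.8, 1.0], [3.6, 0.6], [1.0, 0.7], [1.3, 0.3]]
screw [ 0.535 -0.341  0.155]
round [0.654 0.047 0.034] cross [0.553 0.049 0.034] square [ 0.448 -0.054  0.034]
[0.66722678 0.0323045  0.034     ]
[0.64083464 0.06268496 0.034     ]
[0.5352 0.0368 0.034 ]
[0.5691 0.0618 0.034 ]
[0.5656 0.0342 0.034 ]
[0.5402 0.0634 0.034 ]
```

```bash
python3 -c "
from h import *
s=env.observe();print(s['time_s'],s['tool_rot'],s['position'])"
python3 -m crank '[8.5,0.25,2.2,0,0, 8.5,0.25,2.2,0,0, 8.5,0.25,2.2,0,0, 8.5,0.25,2.2,0,0, 8.5,0.25,2.2,0,0, 8.5,0.25,2.2,0,0, 8.5,0.25,2.2,0,0, 8.5,0.25,2.2,0,0]'
python3 -m crank '[8.5,0,0,0,-0.12, 8.5,0,0,0,-0.12, 8.5,0,0,0,-0.12, 8.5,0,0,0,-0.12, 8.5,0,0,0,-0.12, 8.5,0,0,0,-0.12, 8.5,0,0,0,-0.12, 8.5,0,0,0,-0.12]'
python3 -m crank '[8.5,0,0,0,-0.1, 8.5,0,0,0,-0.1, 8.5,0,0,0,-0.1, 8.5,0,0,0,0, 8.5,0,0,0,0, 8.5,0,0,0,0, 8.5,0,0,0,0, 8.5,0,0,0,0]'
python3 - <<'E'
from h import *
p=optics.get_image("wrist"); cv2.imwrite("pics/w1.png",p["color"][:,:,::-1])
s=env.observe();print(s["position"],s["tool_rot"],np.round(p["pose"],3).tolist(),p["intrinsics"].tolist())
E
```

```text
2.35 [[ 7.04857726e-06  9.99999998e-01  6.53620439e-05]
 [ 9.99999999e-01 -7.05067481e-06  3.20911028e-05]
 [ 3.20915636e-05  6.53618177e-05 -9.99999997e-01]] [5.49998965e-01 8.42835495e-06 2.31336704e-01]
time_s: 3.02
position: [0.7269, 0.0202, 0.2312]
tool_rot: [[-0.0, 1.0, -0.0], [1.0, 0.0, 0.0], [0.0, -0.0, -1.0]]
ft_force: [0.2, 0.0, -0.0]
grip_width: 0.0848
gripper_force: 0.0
time_s: 3.68
position: [0.726, 0.02, 0.2311]
tool_rot: [[-0.823, 0.569, -0.0], [0.569, 0.823, 0.0], [0.0, -0.0, -1.0]]
ft_force: [-0.3, 0.6, 0.2]
grip_width: 0.0854
gripper_force: 0.0
time_s: 4.35
position: [0.726, 0.02, 0.2313]
tool_rot: [[-0.952, 0.307, -0.0], [0.307, 0.952, -0.0], [0.0, -0.0, -1.0]]
ft_force: [-0.6, 0.2, 0.1]
grip_width: 0.0849
gripper_force: 0.0
[0.72598257 0.01999654 0.23133837] [[-9.51789183e-01  3.06752916e-01  1.79931996e-05]
 [ 3.06752916e-01  9.51789183e-01 -3.81146748e-07]
 [-1.72426507e-05  5.15669511e-06 -1.00000000e+00]] [[0.308, -0.912, -0.272, 0.657], [0.951, 0.295, 0.088, 0.041], [0.0, -0.286, 0.958, 0.374], [0.0, 0.0, 0.0, 1.0]] [[429.71221983188866, 0.0, 318.97578204260594], [0.0, 429.71221983188866, 239.8468268738919], [0.0, 0.0, 1.0]]
```

View pics/w1.png

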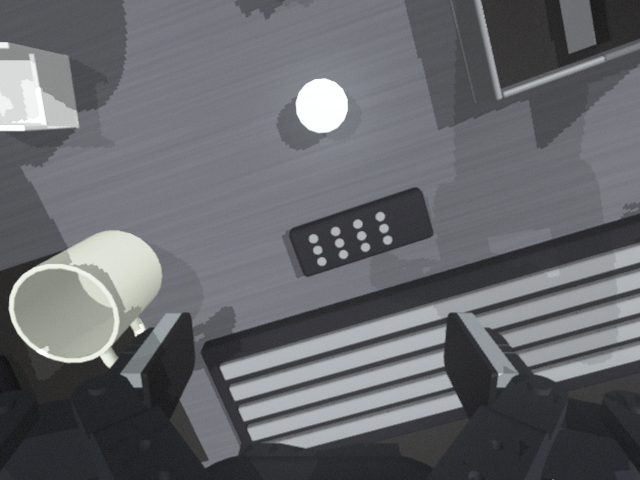

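I had the tool axes swapped: tool x is world y and tool y is world x. The tool is still clear at z=0.231, so I turn back and go to the bin, stopping 6 cm in front of it.

```bash
python3 -m crank '[8.5,0,0,0,0.12, 8.5,0,0,0,0.12, 8.5,0,0,0,0.12, 8.5,0,0,0,0.12, 8.5,0,0,0,0.12, 8.5,0,0,0,0.12, 8.5,0,0,0,0.12, 8.5,0,0,0,0.12]' |grep posi
python3 -m crank '[8.5,0,0,0,0.12, 8.5,0,0,0,0.12, 8.5,0,0,0,0.12, 8.5,0,0,0,0.12, 8.5,0,0,0,0.12, 8.5,0,0,0,0, 8.5,0,0,0,0, 8.5,0,0,0,0]' |grep tool
python3 -m crank '[8.5,-2.2,-1.1,0,0, 8.5,-2.2,-1.1,0,0, 8.5,-2.2,-1.1,0,0, 8.5,-2.2,-1.1,0,0, 8.5,-2.2,-1.1,0,0, 8.5,-2.2,-1.1,0,0, 8.5,-2.2,-1.1,0,0, 8.5,-2.2,-1.1,0,0]'
python3 -m crank '[8.5,0,0,0,0, 8.5,0,0,0,0, 8.5,0,0,0,0, 8.5,0,0,0,0, 8.5,0,0,0,0, 8.5,0,0,0,0, 8.5,0,0,0,0, 8.5,0,0,0,0]' |grep posi
python3 - <<'E'
from h import *
p=optics.get_image("wrist"); cv2.imwrite("pics/w2.png",p["color"][:,:,::-1]);np.save("w2.npy",p,allow_pickle=True)
E
```

```text
position: [0.726, 0.02, 0.2313]
tool_rot: [[0.292, 0.956, -0.0], [0.956, -0.292, 0.0], [-0.0, -0.0, -1.0]]
time_s: 6.4
position: [0.589, -0.1228, 0.2315]
tool_rot: [[0.293, 0.956, 0.0], [0.956, -0.293, -0.0], [-0.0, 0.0, -1.0]]
ft_force: [-0.7, 0.2, 0.4]
grip_width: 0.085
gripper_force: 0.0
position: [0.5901, -0.1218, 0.2312]
```

View pics/w2.png

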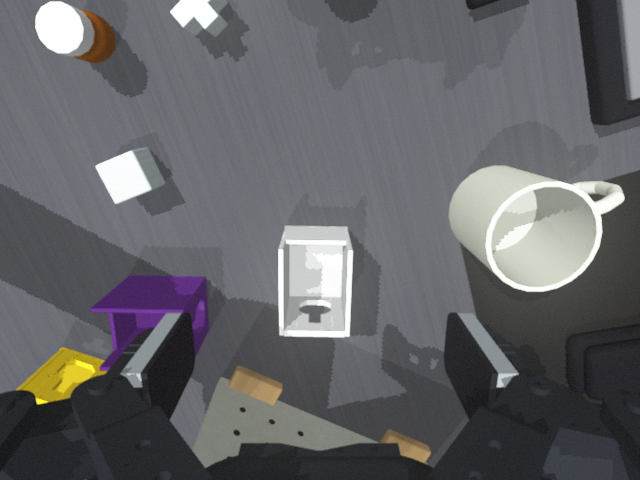

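The bin is at rows 227 to 336, columns 278 to 352, and the keyhole is at the bottom (315,312). The purple look-alike is to the left, with its nearest corner at (207,278). I compute the bin pose from this view.

Run:
```python
from h import *
p=np.load("w2.npy",allow_pickle=True).item()
L=[((.036,.028,.07),(352,336)),((.036,-.028,.07),(278,335)),((-.036,-.028,0),(285,227)),((-.036,.028,0),(348,227))]
x,r=fit([(p,l,np.array(u)) for l,u in L],[.57,-.175,-1.87]);print(x,np.degrees(x[2]),r)
s=env.observe();R=s["tool_rot"];print(s["position"])
e=lambda v:(R.T@(np.array([*v[:2],0])-[*s["position"][:2],0])*100).round(2)
print("tool cm",e(x[:2]))
for q,z in (((207,278),.07),((207,320),.0),((475,170),.0)):print(q,e(onz(p,q,z)))
y=np.degrees(np.arctan2(R[1,1],R[0,1]));print("tooly",y,"bin y",np.degrees(x[2])+90)
```

```text
[ 0.56943661 -0.18139166 -1.88323781] -107.90157823736519 [[1.5, 0.7], [1.8, 1.0], [0.4, 1.4], [0.4, 0.7]]
[ 0.59002884 -0.1219502   0.23125792]
tool cm [-6.29 -0.21  0.  ]
(207, 278) [-4.92 -8.45  0.  ]
(207, 320) [-12.03 -10.73   0.  ]
(475, 170) [ 2.31 13.59 -0.  ]
tooly -17.1646940829007 bin y -17.901578237365186
```

```bash
python3 -m crank '[8.5,-1.26,-0.04,0,0, 8.5,-1.26,-0.04,0,0, 8.5,-1.26,-0.04,0,0, 8.5,-1.26,-0.04,0,0, 8.5,-1.26,-0.04,0,0.013, 8.5,0,0,0,0, 8.5,0,0,0,0, 8.5,0,0,0,0]' |grep posi
python3 -m crank '[8.5,0,0,2.5,0, 8.5,0,0,2.5,0, 8.5,0,0,2.5,0, 8.5,0,0,2.5,0, 8.5,0,0,2.5,0, 8.5,0,0,2.5,0, 8.5,0,0,2.5,0, 8.5,0,0,2.2,0]' |grep -A2 posi
python3 -m crank '[6.5,0,0,0,0, 5,0,0,0,0, 5,0,0,0,0, 5,0,0,0,0, 5,0,0,0,0, 5,0,0,0,0, 5,0,0,0,0, 5,0,0,0,0]' 30
python3 -m crank '[4,0,0,0,0, 4,0,0,0,0, 4,0,0,0,0, 4,0,0,-1,0, 4,0,0,-2,0, 4,0,0,-2,0, 4,0,0,-2,0, 4,0,0,-1,0]' 40
```

```text
position: [0.5694, -0.1817, 0.2314]
position: [0.5693, -0.1808, 0.0329]
tool_rot: [[0.307, 0.952, -0.001], [0.952, -0.307, 0.0], [0.0, -0.001, -1.0]]
ft_force: [-0.9, 0.4, 0.0]
time_s: 9.12
position: [0.5699, -0.1819, 0.0354]
tool_rot: [[0.308, 0.951, 0.002], [0.951, -0.308, -0.001], [-0.0, 0.002, -1.0]]
ft_force: [0.4, 0.5, 6.1]
grip_width: 0.0556
gripper_force: 34.8
time_s: 9.78
position: [0.57, -0.1821, 0.1172]
tool_rot: [[0.308, 0.951, 0.003], [0.951, -0.308, -0.002], [-0.001, 0.003, -1.0]]
ft_force: [1.1, 0.0, -1.4]
grip_width: 0.0556
gripper_force: 43.2
```

Gripped: opening 55.6 mm, weight about 1.4 N. Next I turn to the board's yaw and go to a stand-off in front of the screw.

```bash
python3 -m crank '[4,0,0,-2,0.1, 4,0,0,-2,0.1, 4,0,0,-0.8,0.1, 4,0,0,0,0.1, 4,0,0,0,0.0625, 4,0,0,0,0, 4,0,0,0,0, 4,0,0,0,0]' |grep -A1 posi
python3 -m crank '[4,-0.7,1.25,0,0, 4,-0.7,1.25,0,0, 4,-0.7,1.25,0,0, 4,-0.7,1.25,0,0, 4,-0.7,1.25,0,0, 4,-0.7,1.25,0,0, 4,-0.5,1.1,0,0, 4,0,0,0,0]' |grep posi
python3 -m crank '[4,0,0,0,0, 4,0,0,0,0, 4,0,0,0,0, 4,0,0,0,0, 4,0,0,0,0, 4,0,0,0,0, 4,0,0,0,0, 4,0,0,0,0]'
python3 - <<'E'
from h import *
p=optics.get_image("scene");np.save("s2.npy",p,allow_pickle=True)
cv2.imwrite("pics/s2.png",cv2.resize(p["color"][110:260,150:350,::-1],None,fx=4,fy=4,interpolation=cv2.INTER_CUBIC))
E
```

```text
position: [0.5692, -0.1817, 0.1621]
tool_rot: [[0.699, 0.715, -0.001], [0.715, -0.699, 0.0], [-0.0, -0.001, -1.0]]
position: [0.5981, -0.2783, 0.1617]
time_s: 11.78
position: [0.5979, -0.2754, 0.1624]
tool_rot: [[0.7, 0.714, 0.0], [0.714, -0.7, -0.0], [-0.0, 0.0, -1.0]]
ft_force: [-0.1, 0.0, -1.4]
grip_width: 0.055
gripper_force: 43.3
```

View pics/s2.png

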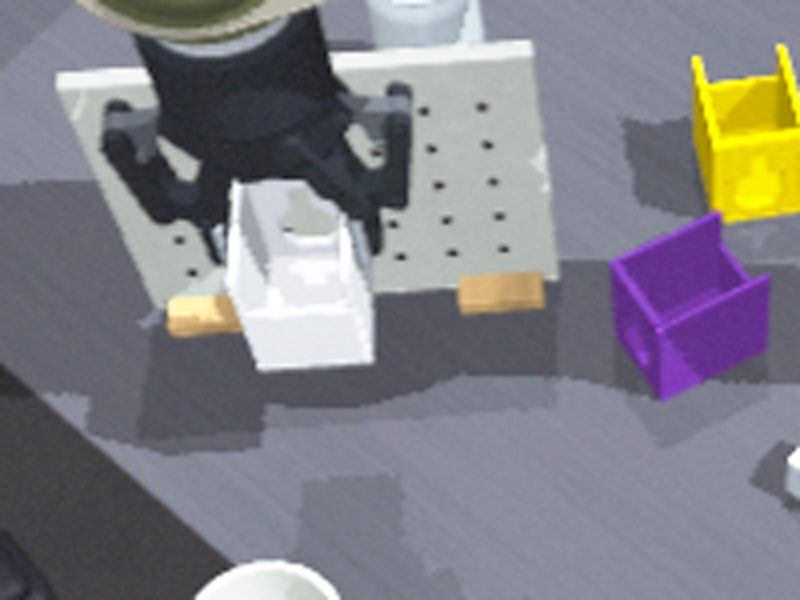

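Run:
```python
from h import *
p=np.load("s2.npy",allow_pickle=True).item()
c=lambda u,v:np.array([150+u/4,110+v/4])
L=[((0,.12,0),c(158,312)),((0,-.12,0),c(556,280)),((0,.12,.19),c(63,90)),((0,-.12,.19),c(533,57))]
x,r=fit([(p,l,u) for l,u in L],[.53,-.345,-2.35]);print("board",x,np.degrees(x[2]),r)
z=.1624-.0354
L=[((-.036,.028,z),c(259,369)),((-.036,-.028,z),c(374,361)),((.036,.028,z+.07),c(233,183)),((-.036,.028,z+.045),c(243,311)),((-.036,-.028,z+.045),c(373,304))]
x,r=fit([(p,l,u) for l,u in L],[.6,-.275,-2.35]);print("bin",x,np.degrees(x[2]),r)
# head & rivet refine in scene0
im=cv2.imread("pics/scene0.png");g=im[132:152,218:238].astype(int).sum(2)//3
for row in g[::1]:print(*row)
```

```text
board [ 0.53091049 -0.34466582 -2.33184534] -133.60489650123233 [[0.2, 0.1], [1.4, 0.4], [2.0, 0.2], [0.4, 0.4]]
bin [ 0.59875522 -0.27245944 -2.31362914] -132.5611852754812 [[1.0, 0.2], [0.6, 0.5], [0.1, 4.6], [0.1, 1.4], [3.0, 0.4]]
210 205 206 209 204 210 209 209 211 211 214 212 211 210 210 210 208 208 208 207
209 209 208 207 206 205 207 209 211 209 212 211 211 211 212 209 207 206 210 211
210 208 208 208 207 207 208 208 206 210 211 212 211 210 210 210 207 207 208 209
211 211 209 208 209 209 207 210 208 210 209 208 209 210 209 208 209 209 210 209
209 209 208 208 210 210 209 207 209 208 209 209 208 209 211 211 209 210 210 206
207 210 210 210 210 207 208 207 208 206 209 209 208 210 211 208 208 206 206 206
207 207 207 208 210 208 208 209 217 218 212 208 209 208 207 208 209 209 209 208
206 208 207 210 207 205 207 197 228 240 222 201 208 205 207 208 208 207 207 209
208 206 207 208 206 207 206 201 230 241 224 204 210 207 209 210 208 208 207 207
207 207 204 207 208 197 215 228 230 239 240 234 219 210 211 209 206 208 207 208
209 205 209 204 207 196 185 189 189 181 188 212 210 205 208 209 207 208 209 208
208 208 206 207 208 193 178 176 173 165 162 163 184 204 211 208 208 210 206 208
209 206 205 208 206 191 149 124 131 138 134 145 180 204 210 209 207 209 209 209
207 204 204 207 194 175 166 153 159 155 149 167 193 207 208 210 211 209 208 209
206 207 207 193 182 177 177 184 183 178 171 188 205 207 204 208 209 209 206 208
194 197 193 180 176 177 194 205 207 205 204 202 209 207 208 210 203 207 208 207
179 179 182 179 178 195 189 200 211 211 211 209 208 208 210 209 208 207 207 207
179 182 179 180 178 183 182 195 208 210 208 207 208 207 207 207 207 207 205 207
179 179 181 181 181 178 192 204 206 206 209 209 209 206 207 209 207 208 207 206
179 180 180 182 180 179 199 208 207 210 208 208 209 205 208 209 210 206 208 208
```

```bash
python3 -m crank '[4,0,0.15,-0.2,0, 4,-0.8,0,0,0, 4,-0.8,0,0,0, 4,-0.8,0,0,0, 4,-0.8,0,0,0, 4,-0.8,0,0,0, 4,-0.3,0,0,0, 4,0,0,0,0]' |grep -v tool
python3 -m crank '[4,0,0,0,0, 4,0,0,0,0, 4,0,0,0,0, 4,-0.2,0,0,0, 4,-0.2,0,0,0, 4,-0.2,0,0,0, 4,0,0,0,0, 4,0,0,0,0]' |grep -v tool
python3 - <<'E'
from h import *
p=optics.get_image("scene");np.save("s3.npy",p,allow_pickle=True)
cv2.imwrite("pics/s3.png",cv2.resize(p["color"][110:230,160:280,::-1],None,fx=5,fy=5,interpolation=cv2.INTER_CUBIC))
E
```

```text
time_s: 12.5
position: [0.5682, -0.3081, 0.1644]
ft_force: [-1.2, -0.1, -1.3]
grip_width: 0.0556
gripper_force: 43.3
time_s: 13.17
position: [0.5646, -0.3117, 0.1644]
ft_force: [0.2, -0.1, -1.3]
grip_width: 0.0557
gripper_force: 43.3
```

View pics/s3.png

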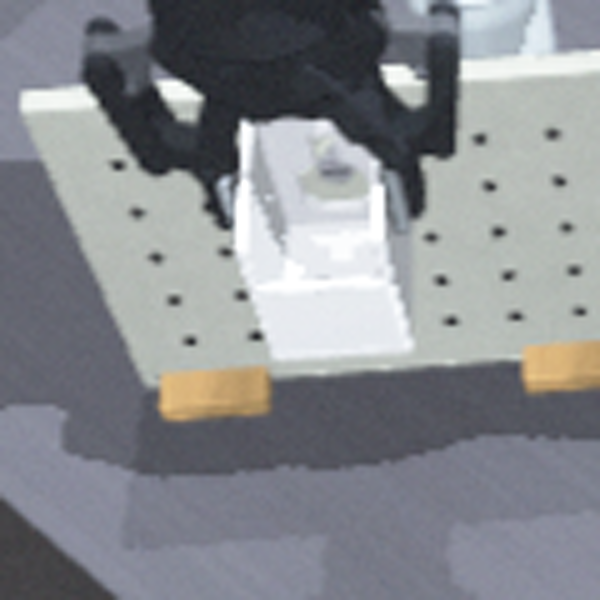

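The screw head at (337,170) shows through the keyhole opening, roughly centred on it. I press on gently until the wall contacts the board.

```bash
python3 -m crank '[4,-0.2,0,0,0, 4,-0.2,0,0,0, 4,-0.2,0,0,0, 4,-0.2,0,0,0, 4,-0.2,0,0,0, 4,0,0,0,0, 4,0,0,0,0, 4,0,0,0,0]' |grep -E 'posi|ft'
python3 -m crank '[4,-0.1,0,0,0, 4,-0.1,0,0,0, 4,-0.1,0,0,0, 4,0,0,0,0, 4,0,0,0,0, 4,0,0,0,0, 4,0,0,0,0, 4,0,0,0,0]' |grep -E 'posi|ft'
```

```text
position: [0.5577, -0.3187, 0.1643]
ft_force: [-0.2, 0.0, -1.7]
position: [0.5556, -0.3208, 0.1643]
ft_force: [-0.9, 0.6, -1.9]
```

```bash
python3 -m crank '[4,-0.1,0,0,0, 4,-0.1,0,0,0, 4,-0.1,0,0,0, 4,0,0,0,0, 4,0,0,0,0, 4,0,0,0,0, 4,0,0,0,0, 4,0,0,0,0]' |grep -E 'posi|ft'
python3 -m crank '[4,-0.1,0,0,0, 4,-0.1,0,0,0, 4,0,0,0,0, 4,0,0,0,0, 4,0,0,0,0, 4,0,0,0,0, 4,0,0,0,0, 4,0,0,0,0]' |grep -E 'posi|ft'
python3 - <<'E'
from h import *
p=optics.get_image("scene")
cv2.imwrite("pics/s4.png",cv2.resize(p["color"][110:230,160:280,::-1],None,fx=5,fy=5,interpolation=cv2.INTER_CUBIC))
E
```

```text
position: [0.5538, -0.3225, 0.1643]
ft_force: [3.6, 3.2, -1.1]
position: [0.5537, -0.3226, 0.1645]
ft_force: [10.5, 9.0, -1.3]
```

View pics/s4.png

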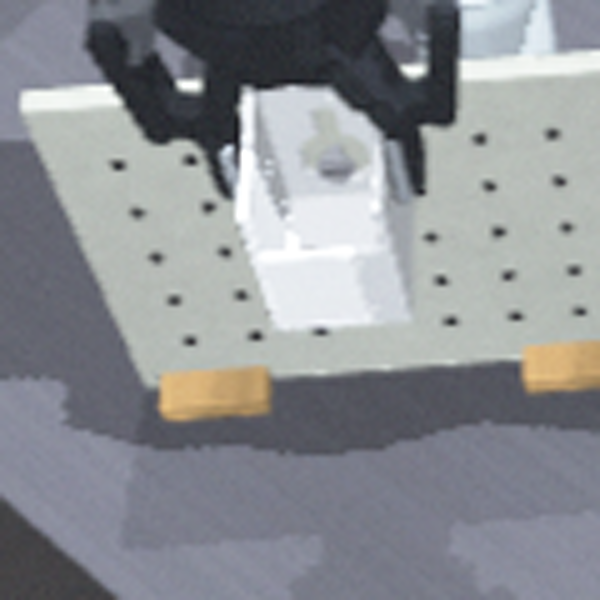

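Contact gives about 14 N. The head at (335,163) is inside the wide opening with the slot straight above it. I back off slightly and pull down.

```bash
python3 -m crank '[4,0.25,0,0,0, 4,0,0,0,0, 4,0,0,0.2,0, 4,0,0,0.2,0, 4,0,0,0.2,0, 4,0,0,0.2,0, 4,0,0,0.2,0, 4,0,0,0,0]' |grep -E 'posi|ft'
python3 -m crank '[4,0,0,0.2,0, 4,0,0,0.2,0, 4,0,0,0.2,0, 4,0,0,0,0, 4,0,0,0,0, 4,0,0,0,0, 4,0,0,0,0, 4,0,0,0,0]' |grep -E 'posi|ft'
```

```text
position: [0.5538, -0.3226, 0.1539]
ft_force: [4.7, 2.0, -1.1]
position: [0.5538, -0.3225, 0.1478]
ft_force: [4.4, 2.2, -1.7]
```

```bash
python3 -m crank '[4,0.05,0,0.2,0, 4,0,0,0.2,0, 4,0,0,0.2,0, 4,0,0,0.2,0, 4,0,0,0,0, 4,0,0,0,0, 4,0,0,0,0, 4,0,0,0,0]' |grep -E 'posi|ft'
python3 -m crank '[4,0,0,0.2,0, 4,0,0,0.1,0, 4,0,0,0.1,0, 4,0,0,0.1,0, 4,0,0,0,0, 4,0,0,0,0, 4,0,0,0,0, 4,0,0,0,0]' |grep -E 'posi|ft'
```

```text
position: [0.554, -0.3224, 0.1403]
ft_force: [-0.8, 1.2, -1.6]
position: [0.5542, -0.3225, 0.1368]
ft_force: [-3.1, 1.7, 7.9]
```

The bin has sunk 27.5 mm and now bears on the screw (+8 N), so I release it and rise.

```bash
python3 -m crank '[5.6,0,0,0,0, 6.2,0,0,0,0, 7,0,0,0,0, 8,0,0,0,0, 8.5,0,0,0,0, 8.5,0,0,0,0, 8.5,0,0,0,0, 8.5,0,0,0,0]' |grep -E 'posi|ft|wid'
python3 -m crank '[8.5,0,0,-1.5,0, 8.5,0,0,-1.5,0, 8.5,0,0,-2,0, 8.5,0,0,-2,0, 8.5,0,0,-2,0, 8.5,2,0,-2,0, 8.5,2,0,0,0, 8.5,2,0,0,0]' |grep -E 'posi|ft'
python3 -m crank '[8.5,3,-1,0,-0.1, 8.5,3,-1,0,-0.1, 8.5,3,-1,0,-0.1, 8.5,3,-1,0,-0.1, 8.5,3,-1,0,-0.1, 8.5,2,-1,0,-0.1, 8.5,0,0,0,-0.1, 8.5,0,0,0,-0.1]' |grep -E 'posi|ft|tool'
python3 - <<'E'
from h import *
p=optics.get_image("scene");np.save("s5.npy",p,allow_pickle=True);w=optics.get_image("wrist");np.save("w5.npy",w,allow_pickle=True)
A=p["color"][100:400,150:550,::-1];cv2.imwrite("pics/s5.png",cv2.resize(A,None,fx=2,fy=2,interpolation=cv2.INTER_CUBIC))
E
```

```text
position: [0.5541, -0.3223, 0.1352]
ft_force: [0.4, -1.1, 0.3]
grip_width: 0.0849
position: [0.5968, -0.2792, 0.2469]
ft_force: [0.6, 0.6, -0.6]
position: [0.6312, -0.1042, 0.2456]
tool_rot: [[-0.032, 0.999, 0.0], [0.999, 0.032, -0.0], [-0.0, 0.0, -1.0]]
ft_force: [0.9, -0.6, 0.4]
```

View pics/s5.png

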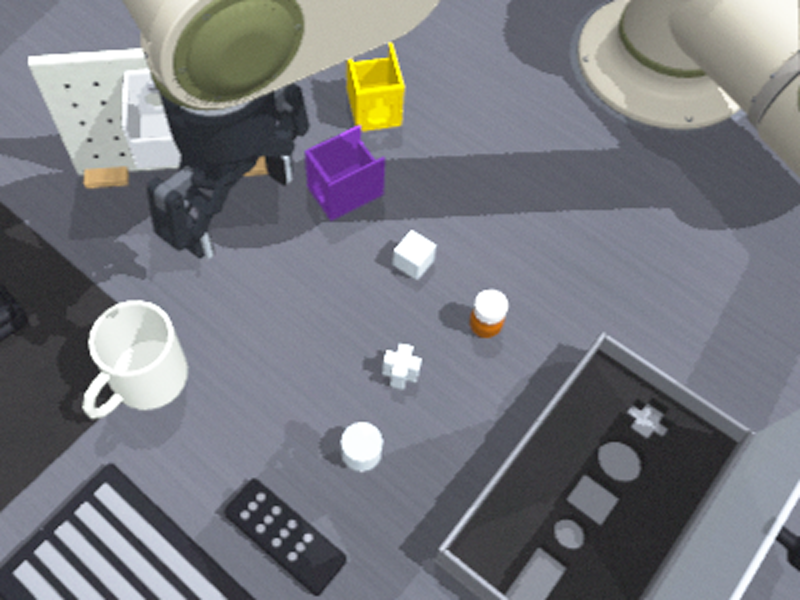

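The bin hangs on the board at (150,115). On the desk are only the square (413,255), cross (402,366) and round_l (362,446). I turn the tool so the fingers close along case x and take one wrist view over the fittings and pockets.

```bash
python3 -m crank '[8,0,0,0,0.12, 8,0,0,0,0.12, 8,0,0,0,0.12, 8,0,0,0,0.12, 8,0,0,0,0.12, 8,0,0,0,0.12, 8,0,0,0,0.12, 8,0,0,0,0.12]' |grep -E 'posi'
python3 -m crank '[6.5,0,0,0,0.12, 6.5,0,0,0,0.12, 6.5,0,0,0,0.12, 6.5,0,0,0,0.12, 6.5,0,0,0,0.12, 6.5,0,0,0,0.02, 6.5,0,0,0,0, 6.5,0,0,0,0]' |grep -E 'tool'
python3 -m crank '[6.5,-1.7,-2.6,0,0, 6.5,-1.7,-2.6,0,0, 6.5,-1.7,-2.6,0,0, 6.5,-1.7,-2.6,0,0, 6.5,-1.7,-2.6,0,0, 6.5,-1.7,-2.6,0,0, 6.5,-1.7,-2.6,0,0, 6.5,0,0,0,0]' |grep -E 'posi|tool'
python3 -m crank '[6.5,0,0,0,0, 6.5,0,0,0,0, 6.5,0,0,0,0, 6.5,0,0,0,0, 6.5,0,0,0,0, 6.5,0,0,0,0, 6.5,0,0,0,0, 6.5,0,0,0,0]' |grep -E 'posi|tool'
python3 - <<'E'
from h import *
p=optics.get_image("wrist");np.save("w6.npy",p,allow_pickle=True)
cv2.imwrite("pics/w6.png",p["color"][:,:,::-1])
E
```

```text
position: [0.6313, -0.1063, 0.2452]
tool_rot: [[1.0, 0.017, -0.0], [0.017, -1.0, 0.0], [-0.0, -0.0, -1.0]]
position: [0.5068, 0.0778, 0.246]
tool_rot: [[1.0, 0.021, -0.0], [0.021, -1.0, 0.001], [-0.0, -0.001, -1.0]]
position: [0.5096, 0.0741, 0.2453]
tool_rot: [[1.0, 0.015, -0.0], [0.015, -1.0, 0.0], [-0.0, -0.0, -1.0]]
```

View pics/w6.png

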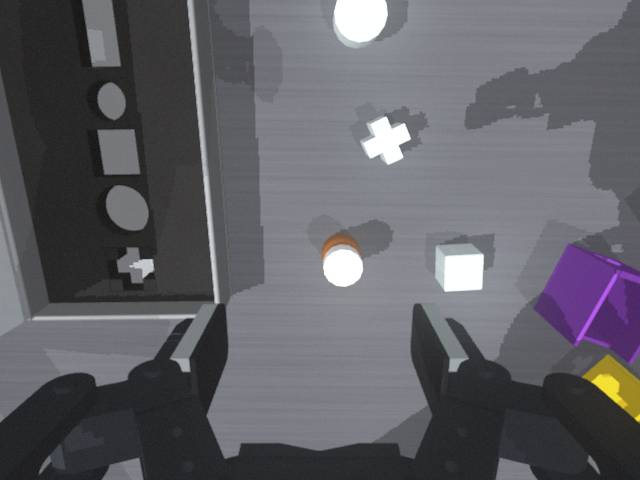

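The wrist view shows round_l at (360,15), the cross at (385,140), the square at (459,267) and the jar at (343,262). The case is at left, its pockets in a column at about x=120. Next I measure the tops by segmentation.

```bash
cat >> h.py <<'E'
def tops(p,thr=238,z=.034,zoom=4,box=None):
    """bright tops: centre, minAreaRect size & angle (world), in plane z"""
    im=cv2.resize(p["color"],None,fx=zoom,fy=zoom,interpolation=cv2.INTER_CUBIC)
    m=(im.min(2)>thr).astype(np.uint8)
    out=[]
    for c in cv2.findContours(m,cv2.RETR_EXTERNAL,cv2.CHAIN_APPROX_NONE)[0]:
        if cv2.contourArea(c)<300*zoom*zoom*.6: continue
        uv=(c[:,0,:]+.5)/zoom-.5
        W=np.array([onz(p,u,z)[:2] for u in uv])*1000
        W=W.astype(np.float32)
        (cx,cy),(w,h),an=cv2.minAreaRect(W)
        M=cv2.moments(W.reshape(-1,1,2))
        out.append(dict(px=uv.mean(0).round().tolist(),c=(M["m10"]/M["m00"],M["m01"]/M["m00"]),mid=(cx,cy),wh=(w,h),an=an,area=M["m00"]))
    return out
def rel(xy):
    s=env.observe();R=np.array(s["tool_rot"]);return (R.T@np.array([xy[0]-s["position"][0],xy[1]-s["position"][1],0])*100)[:2].round(2)
E
python3 - <<'E'
from h import *
p=np.load("w6.npy",allow_pickle=True).item()
print(env.observe()["time_s"],np.round(p["pose"],3).tolist())
for thr in (225,245):
  for t in tops(p,thr): print(thr,t["px"],*[np.round(t[k],1) for k in("c","mid","wh","an","area")],rel(np.array(t["c"])/1000))
for y,x in((140,385),(135,363),(267,459),(280,459)):print(p["color"][y,x-3:x+4:2].tolist())
E
```

```text
23.4167 [[0.014, 0.958, 0.285, 0.582], [-1.0, 0.013, 0.004, 0.074], [-0.0, -0.285, 0.959, 0.388], [0.0, 0.0, 0.0, 1.0]]
225 [463.0, 272.0] [448.7 -54.9] [448.7 -55. ] [33.2 33.7] 4.2 1085.1 [-6.28 12.81]
225 [343.0, 267.0] [451.8  51.2] [451.8  51.2] [34.8 34.1] 83.3 920.7 [-5.81  2.2 ]
225 [387.0, 140.0] [561.1  19.2] [561.2  19.2] [33.9 34. ] 70.8 777.2 [5.07 5.57]
225 [360.0, 17.0] [649.7  44. ] [648.1  43.8] [28.4 39.3] 0.8 927.1 [13.97  3.22]
245 [463.0, 272.0] [448.6 -55. ] [448.6 -55.1] [32.3 32.8] 4.0 1024.4 [-6.29 12.82]
245 [343.0, 268.0] [451.8  51.2] [451.7  51.3] [34.3 33.4] 85.0 886.1 [-5.81  2.21]
245 [387.0, 140.0] [561.1  19.1] [561.1  19. ] [33.3 33.3] 71.4 736.6 [5.07 5.58]
245 [360.0, 17.0] [649.8  44. ] [648.2  43.9] [28.1 38.8] 0.8 903.6 [13.98  3.22]
[[255, 255, 255], [255, 255, 255], [255, 255, 255], [255, 255, 255]]
[[120, 123, 128], [122, 124, 132], [124, 126, 133], [124, 125, 131]]
[[255, 255, 255], [254, 255, 255], [254, 255, 255], [254, 255, 255]]
[[254, 255, 255], [255, 255, 255], [254, 255, 255], [254, 255, 255]]
```

The tops come out at their true sizes. The cross has already been knocked, from about (0.553,0.049) to (0.561,0.019). I grasp it first, with its arms at 26°.

```bash
python3 -m crank '[6.5,0.85,0.93,0,0, 6.5,0.85,0.93,0,0, 6.5,0.85,0.93,0,0, 6.5,0.85,0.93,0,0, 6.5,0.85,0.93,0,0, 6.5,0.82,0.92,0,0, 6.5,0,0,0,0, 6.5,0,0,0,0]' |grep -E 'posi'
python3 -m crank '[6,0,0,2,-0.11, 6,0,0,2,-0.11, 6,0,0,2,-0.11, 6,0,0,2,-0.11, 6,0,0,2,0, 6,0,0,2,0, 6,0,0,0,0, 6,0,0,0,0]' |grep -E 'posi|tool'
python3 - <<'E'
from h import *
p=optics.get_image("wrist")
for t in tops(p,235): print(t["px"],*[np.round(t[k],1) for k in("c","mid","wh","an","area")],rel(np.array(t["c"])/1000))
E
```

```text
position: [0.5613, 0.0188, 0.245]
position: [0.5606, 0.0198, 0.1253]
tool_rot: [[0.898, 0.44, -0.001], [0.44, -0.898, 0.0], [-0.001, -0.001, -1.0]]
[343.0, 432.0] [451.8 -52.2] [448.7 -54.9] [32.1 32.8] 4.1 754.6 [-12.99   1.63]
[318.0, 243.0] [561.1  19.2] [561.   19.1] [33.5 33.6] 70.8 741.7 [-0.04  0.03]
[354.0, 66.0] [653.5  44.2] [653.5  44.2] [38.1 38.2] 76.1 1145.6 [9.36 1.85]
```

```bash
python3 -m crank '[6,0,0,2,0, 6,0,0,2,0, 6,0,0,2,0, 6,0,0,2,0, 6,0,0,2,0, 6,0,0,0.8,0, 6,0,0,0,0, 6,0,0,0,0]' |grep -E 'posi|ft'
python3 -m crank '[4,0,0,0,0, 2.8,0,0,0,0, 2.8,0,0,0,0, 2.8,0,0,0,0, 2.8,0,0,0,0, 2.8,0,0,0,0, 2.8,0,0,0,0, 2.8,0,0,0,0]' 40 |grep -v tool
python3 -m crank '[2.8,0,0,-2,0, 2.8,0,0,-2,0, 2.8,0,0,-2,0, 2.8,0,0,-2,0.11, 2.8,0,0,-1,0.11, 2.8,0,0,0,0.11, 2.8,0,0,0,0.11, 2.8,0,0,0,0]' 40 |grep -v tool
```

```text
position: [0.5618, 0.0192, 0.0186]
ft_force: [0.5, -0.2, 0.5]
time_s: 26.13
position: [0.5618, 0.0193, 0.0189]
ft_force: [-1.1, -0.7, 6.6]
grip_width: 0.0351
gripper_force: 40.0
time_s: 26.8
position: [0.5612, 0.0193, 0.1083]
ft_force: [0.5, -0.5, 0.4]
grip_width: 0.0349
gripper_force: 40.3
```

```bash
python3 -m crank '[2.8,-0.97,-2.86,-1,0, 2.8,-0.97,-2.86,-1,0, 2.8,-0.97,-2.86,-1,0, 2.8,-0.97,-2.86,-1,0, 2.8,-0.97,-2.86,-1,0, 2.8,-0.97,-2.86,-1,0, 2.8,-0.97,-2.86,-1,0, 2.8,-0.97,-2.86,-1,0]' |grep posi
python3 -m crank '[2.8,0,0,0,0, 2.8,0,0,0,0, 2.8,0,0,0,0, 2.8,0,0,0,0, 2.8,0,0,0,0, 2.8,0,0,0,0, 2.8,0,0,0,0, 2.8,0,0,0,0]' 40 |grep -E "posi|tool"
python3 - <<'E'
from h import *
p=optics.get_image("wrist");np.save("w7.npy",p,allow_pickle=True)
cv2.imwrite("pics/w7.png",p["color"][:,:,::-1])
E
```

```text
position: [0.4791, 0.2482, 0.1883]
position: [0.4801, 0.2465, 0.1872]
tool_rot: [[1.0, 0.015, -0.0], [0.015, -1.0, -0.0], [-0.0, 0.0, -1.0]]
```

View pics/w7.png

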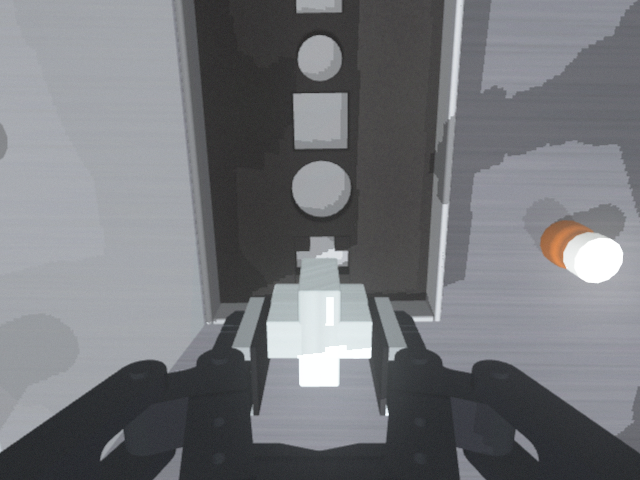

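The cross is held square to the tool, and the pockets below show at column 320: round_s row 58, square row 121, round_l row 188, cross row ~255. Next I compute the pocket centres.

```bash
cat > pk.py <<'E'
from h import *
def pockets(p,lo=85):
    g=cv2.cvtColor(p["color"],cv2.COLOR_RGB2GRAY);Z=4
    G=cv2.resize(g,None,fx=Z,fy=Z,interpolation=cv2.INTER_CUBIC)
    m=(G>lo).astype(np.uint8);T=np.array(p["pose"])
    n=proj(p,[T[0,3],T[1,3],0.0])
    for c in cv2.findContours(m,cv2.RETR_EXTERNAL,cv2.CHAIN_APPROX_NONE)[0]:
        x,y,w,h=np.array(cv2.boundingRect(c))/Z
        if not(20<w<110 and 20<h<110): continue
        if y<2: continue
        u,v=x+w/2-.5,y+h/2-.5
        def two(a,b,mk,cen):   # a<b image coordinates; near edge at z .023, far at .005
            if cen>n[mk]: za,zb=.023,.005
            else: za,zb=.005,.023
            return za,zb
        za,zb=two(0,0,1,v); top=onz(p,(u,y-.5),za);bot=onz(p,(u,y+h-.5),zb)
        za,zb=two(0,0,0,u); l=onz(p,(x-.5,v),za);r=onz(p,(x+w-.5,v),zb)
        print((u,v),"x",((top[0]+bot[0])/2*1000).round(1),"size",((top-bot)[0]*1000).round(1),"y",((l[1]+r[1])/2*1000).round(1),"size",((l-r)[1]*1000).round(1))
E
python3 - <<'E'
from pk import *
p=np.load("w7.npy",allow_pickle=True).item()
for lo in(75,100):pockets(p,lo)
for q in((310,236),(335,236),(323,236)):print(onz(p,q,.023).round(4))
# rim: left/right inner/outer at a row
g=cv2.cvtColor(p["color"],cv2.COLOR_RGB2GRAY)
for r in(80,290):print(r,g[r,170:220].tolist(),g[r,425:470].tolist())
# held cross top/underside, known z
E
```

```text
(np.float64(167.375), np.float64(463.0)) x 244.6 size 54.5 y 380.2 size 35.1
(np.float64(470.625), np.float64(462.875)) x 248.5 size 54.5 y 104.0 size 35.6
(np.float64(526.125), np.float64(444.875)) x 269.1 size 51.2 y 56.6 size 33.4
(np.float64(111.875), np.float64(444.5)) x 264.5 size 51.3 y 428.0 size 32.9
(np.float64(321.0), np.float64(188.125)) x 497.8 size 45.9 y 243.4 size 44.6
(np.float64(319.75), np.float64(120.375)) x 546.3 size 39.5 y 245.1 size 39.4
(np.float64(319.25), np.float64(57.75)) x 588.5 size 31.7 y 246.1 size 31.0
(np.float64(167.375), np.float64(463.25)) x 244.4 size 54.0 y 380.2 size 34.2
(np.float64(470.5), np.float64(463.125)) x 248.2 size 54.0 y 104.0 size 34.9
(np.float64(526.0), np.float64(444.75)) x 269.3 size 49.8 y 56.8 size 32.7
(np.float64(111.875), np.float64(444.5)) x 264.5 size 50.2 y 428.0 size 32.0
(np.float64(320.75), np.float64(188.125)) x 497.8 size 45.1 y 243.6 size 43.9
(np.float64(319.75), np.float64(120.375)) x 546.3 size 38.8 y 245.1 size 38.7
(np.float64(319.25), np.float64(57.625)) x 588.6 size 31.2 y 246.1 size 30.3
[0.4643 0.2517 0.0
[... 256 characters left out ...]
1, 53, 54, 51, 52] [71, 73, 73, 71, 70, 68, 70, 71, 71, 68, 69, 66, 71, 68, 107, 128, 128, 130, 130, 129, 128, 130, 130, 131, 130, 145, 187, 213, 223, 222, 214, 203, 186, 149, 109, 111, 109, 110, 109, 109, 110, 110, 109, 110, 111]
290 [168, 167, 167, 167, 167, 167, 168, 168, 169, 169, 168, 169, 169, 166, 166, 168, 165, 168, 166, 169, 167, 167, 168, 166, 166, 163, 167, 166, 164, 165, 157, 144, 132, 131, 136, 139, 135, 134, 125, 108, 95, 94, 95, 90, 90, 92, 93, 94, 90, 70] [70, 111, 131, 130, 132, 131, 129, 132, 130, 132, 132, 164, 198, 216, 221, 217, 202, 165, 142, 148, 146, 147, 149, 149, 149, 146, 149, 148, 146, 149, 149, 148, 148, 149, 149, 148, 145, 149, 148, 147, 147, 147, 145, 147, 148]
```

Run:
```python
from h import *
p=np.load("w7.npy",allow_pickle=True).item()
g=cv2.cvtColor(p["color"],cv2.COLOR_RGB2GRAY)
print(g[226:280,323].tolist());print(g[242,290:360].tolist());print(g[256,285:365].tolist())
# held cross: TCP-frame prediction of top(z=TCP+.017) & bottom(z=TCP-.017) arm ends along tool x
s=env.observe();R=np.array(s["tool_rot"]);t=np.array(s["position"])
for lz in(-.017,.017):
  for lx in(-.018,.018):
    print(lz,lx,proj(p,t+R@[lx,-.007,lz]).round(1),proj(p,t+R@[lx,.007,lz]).round(1))
print(g[335:395,310].tolist());print(g[255:330,310].tolist())
```

```text
[64, 65, 63, 59, 59, 63, 61, 64, 62, 62, 117, 152, 164, 162, 162, 161, 164, 165, 164, 165, 165, 163, 165, 164, 163, 165, 206, 223, 221, 221, 222, 216, 190, 174, 174, 175, 175, 175, 177, 179, 178, 176, 176, 182, 180, 177, 175, 174, 175, 174, 177, 178, 178, 176]
[59, 58, 62, 58, 60, 59, 61, 62, 64, 62, 61, 62, 59, 62, 62, 63, 60, 61, 57, 69, 127, 162, 163, 163, 161, 165, 159, 163, 162, 161, 163, 164, 165, 164, 165, 164, 162, 163, 163, 165, 162, 164, 161, 148, 100, 60, 61, 61, 64, 64, 62, 66, 61, 61, 65, 61, 60, 63, 65, 59, 59, 61, 62, 62, 62, 61, 60, 68, 77, 76]
[61, 62, 60, 62, 63, 62, 63, 60, 64, 60, 55, 104, 148, 161, 165, 163, 162, 162, 162, 161, 160, 163, 162, 163, 161, 164, 166, 163, 164, 163, 163, 199, 222, 220, 222, 222, 221, 222, 222, 222, 223, 221, 221, 222, 222, 222, 221, 220, 222, 221, 222, 221, 221, 221, 221, 222, 222, 210, 195, 197, 196, 195, 163, 97, 70, 75, 75, 78, 77, 80, 79, 79, 75, 78, 79, 76, 77, 78, 78, 75]
-0.017 -0.018 [294.6 389.3] [335.5 389.3]
-0.017 0.018 [292.6 291.9] [336.7 291.9]
0.017 -0.018 [299. 339.] [332.5 338.9]
0.017 0.018 [297.7 257.3] [333.2 257.2]
[231, 231, 231, 230, 230, 232, 231, 231, 231, 231, 231, 232, 231, 232, 232, 232, 231, 232, 231, 254, 255, 255, 255, 255, 255, 255, 255, 255, 255, 255, 255, 255, 255, 255, 255, 255, 255, 255, 255, 255, 255, 255, 255, 255, 255, 255, 255, 255, 255, 255, 254, 233, 171, 162, 160, 161, 159, 158, 159, 158]
[165, 164, 164, 170, 176, 178, 173, 172, 173, 171, 173, 175, 178, 180, 180, 174, 175, 179, 181, 178, 175, 172, 175, 175, 179, 182, 179, 176, 180, 179, 178, 178, 176, 174, 176, 197, 221, 227, 228, 228, 229, 228, 230, 228, 229, 229, 230, 229, 230, 228, 230, 229, 230, 230, 229, 229, 230, 230, 230, 229, 230, 229, 231, 230, 230, 231, 231, 231, 230, 232, 231, 231, 231, 231, 229]
```

Run:
```python
from h import *
p=np.load("w7.npy",allow_pickle=True).item();T=p["pose"]
def show(T,s):
    R=np.array(s["tool_rot"]);print((np.array(s["position"])*1000).round(2),(T[:3,3]*1000).round(2),(R.T@(T[:3,3]-s["position"])*1000).round(2),(R.T@T[:3,:3]).round(4).tolist())
print((T[:3,3]*1000).round(2))
for i in range(4):
    p=optics.get_image("wrist");show(p["pose"],env.observe())
```

```text
[552.84 246.29 330.37]
[480.03 246.73 187.26] [552.79 246.41 330.41] [  72.73    1.43 -143.16] [[-0.0013, 0.9586, 0.2849], [1.0, 0.0012, 0.0003], [-0.0, 0.2849, -0.9586]]
[480.   246.8  187.28] [552.75 246.5  330.44] [  72.72    1.41 -143.17] [[-0.0012, 0.9586, 0.2849], [1.0, 0.0011, 0.0003], [-0.0, 0.2849, -0.9586]]
[479.98 246.86 187.3 ] [552.71 246.57 330.47] [  72.71    1.4  -143.17] [[-0.0012, 0.9586, 0.2849], [1.0, 0.0012, 0.0003], [-0.0, 0.2849, -0.9586]]
[479.95 246.89 187.31] [552.68 246.62 330.49] [  72.72    1.38 -143.18] [[-0.0012, 0.9586, 0.2848], [1.0, 0.0011, 0.0003], [0.0, 0.2848, -0.9586]]
```

The calibration puts the wrist camera 1.4 mm off the tool's mid-plane, so I correct by comparing with the held part. The cross pocket target for the TCP is (0.443,0.2445).

```bash
python3 -m crank '[2.8,-0.92,0.05,0,-0.013, 2.8,-0.92,0.05,0,0, 2.8,-0.92,0.05,0,0, 2.8,-0.92,0.05,2,0, 2.8,0,0,2.5,0, 2.8,0,0,2.5,0, 2.8,0,0,2.5,0, 2.8,0,0,2,0]' |grep -E "posi|tool"
python3 -m crank '[2.8,0,0,1.5,0, 2.8,0,0,0,0, 2.8,0,0,0,0, 2.8,0,0,0,0, 2.8,0,0,0,0, 2.8,0,0,0,0, 2.8,0,0,0,0, 2.8,0,0,0,0]'
```

```text
position: [0.4418, 0.2439, 0.0711]
tool_rot: [[1.0, 0.029, -0.001], [0.029, -1.0, -0.0], [-0.001, 0.0, -1.0]]
time_s: 29.72
position: [0.4434, 0.244, 0.0578]
tool_rot: [[1.0, 0.028, 0.001], [0.028, -1.0, 0.0], [0.001, -0.0, -1.0]]
ft_force: [-0.4, -0.7, -0.5]
grip_width: 0.0348
gripper_force: 40.3
```

```bash
python3 -m crank '[2.8,0,-0.04,1,0, 2.8,0,0,0.5,0, 2.8,0,0,0.25,0, 2.8,0,0,0.25,0, 2.8,0,0,0.25,0, 2.8,0,0,0,0, 2.8,0,0,0,0, 2.8,0,0,0,0]'|grep -E "posi|ft"
python3 -m crank '[2.8,0,0,0.2,0, 2.8,0,0,0.2,0, 2.8,0,0,0.2,0, 2.8,0,0,0.2,0, 2.8,0,0,0,0, 2.8,0,0,0,0, 2.8,0,0,0,0, 2.8,0,0,0,0]'|grep -E "posi|ft"
```

```text
position: [0.4433, 0.2444, 0.035]
ft_force: [-0.1, -0.4, 0.1]
position: [0.4433, 0.2444, 0.0269]
ft_force: [-0.9, -0.6, -0.8]
```

```bash
python3 -m crank '[2.8,0,0,0.15,0, 2.8,0,0,0.15,0, 2.8,0,0,0,0, 2.8,0,0,0,0, 4,0,0,0,0, 5,0,0,0,0, 5.5,0,0,0,0, 5.5,0,0,0,0]'|grep -E "posi|ft|wid"
python3 -m crank '[5.5,0,0,0,0, 5.5,0,0,-2,0, 5.5,0,0,-2.5,0, 5.5,0,0,-2.5,0, 5.5,0,0,-2.5,0, 5.5,0,0,-2.5,0, 5.5,0,0,-2.5,0, 5.5,0,0,0,0]'|grep -E "posi|ft|wid"
python3 - <<'E'
from h import *
p=optics.get_image("wrist");np.save("w8.npy",p,allow_pickle=True);cv2.imwrite("pics/w8.png",p["color"][:,:,::-1])
for t in tops(p,225,z=.039): print(t["px"],*[np.round(t[k],1) for k in("c","mid","wh","an","area")])
E
```

```text
position: [0.4432, 0.2444, 0.0237]
ft_force: [-0.7, 0.1, -0.6]
grip_width: 0.0548
position: [0.4449, 0.245, 0.1732]
ft_force: [0.7, 0.8, 0.8]
grip_width: 0.0551
[320.0, 230.0] [442.9 243. ] [443.  243.1] [33.6 34. ] 46.8 763.7
[613.0, 219.0] [454.9  49. ] [453.5  50.4] [34.7 37.7] 13.2 1043.8
```

```bash
python3 -m crank '[6.5,2.53,2.58,0,0, 6.5,2.53,2.58,0,0, 6.5,2.53,2.58,0,0, 6.5,2.53,2.58,0,0, 6.5,2.53,2.58,0,0, 6.5,2.53,2.58,0,0, 6.5,2.53,2.58,0,0, 6.5,2.53,2.58,0,0]'|grep -E "posi|ft|wid"
python3 -m crank '[6.5,0,0,2.4,0, 6.5,0,0,2.4,0, 6.5,0,0,0,0, 6.5,0,0,0,0, 6.5,0,0,0,0, 6.5,0,0,0,0, 6.5,0,0,0,0, 6.5,0,0,0,0]'|grep -E "posi|tool"
python3 - <<'E'
from h import *
p=optics.get_image("wrist")
for t in tops(p,235): print(t["px"],*[np.round(t[k],1) for k in("c","mid","wh","an","area")],rel(np.array(t["c"])/1000))
E
```

```text
position: [0.652, 0.0423, 0.1672]
ft_force: [0.5, 0.1, -0.2]
grip_width: 0.0648
position: [0.6516, 0.044, 0.1219]
tool_rot: [[1.0, 0.029, 0.002], [0.029, -1.0, -0.0], [0.002, 0.0, -1.0]]
[317.0, 243.0] [653.5  44.2] [653.5  44.2] [38.6 38.3] 75.5 1163.2 [ 0.2  -0.01]
```

```bash
python3 -m crank '[6.5,0.2,-0.12,2,0, 6.5,0,0,2,0, 6.5,0,0,2,0, 6.5,0,0,2,0, 6.5,0,0,2,0, 6.5,0,0,0.4,0, 6.5,0,0,0,0, 6.5,0,0,0,0]'|grep -E "posi|ft|wid"
python3 -m crank '[5,0,0,0,0, 3.2,0,0,0,0, 3.2,0,0,0,0, 3.2,0,0,0,0, 3.2,0,0,0,0, 3.2,0,0,0,0, 3.2,0,0,0,0, 3.2,0,0,0,0]' 40 |grep -v tool
python3 -m crank '[3.2,0,0,-2,0, 3.2,0,0,-2,0, 3.2,0,0,-2,0, 3.2,0,0,-2,0, 3.2,0,0,-2,0, 3.2,0,0,-2,0, 3.2,0,0,-2,0, 3.2,0,0,-2,0]' 40 |grep -v tool
python3 -m crank '[3.2,-1.7,-2.5,0,0, 3.2,-1.7,-2.5,0,0, 3.2,-1.7,-2.5,0,0, 3.2,-1.7,-2.5,0,0, 3.2,-1.7,-2.5,0,0, 3.2,-1.7,-2.5,0,0, 3.2,-1.7,-2.5,0,0, 3.2,-1.7,-2.5,0,0]' 40 |grep posi
```

```text
position: [0.6539, 0.045, 0.0179]
ft_force: [-0.4, 0.4, 0.3]
grip_width: 0.0651
time_s: 35.15
position: [0.654, 0.0451, 0.0185]
ft_force: [-1.5, 0.9, 5.6]
grip_width: 0.0383
gripper_force: 39.9
time_s: 35.82
position: [0.6532, 0.0451, 0.1784]
ft_force: [-0.0, 0.2, -0.6]
grip_width: 0.0385
gripper_force: 40.4
position: [0.5107, 0.2422, 0.1774]
```

```bash
python3 -m crank '[3.2,-0.6,-0.1,1.5,0, 3.2,-0.6,0,2.5,0, 3.2,0,0,2.5,0, 3.2,0,0,2.5,0, 3.2,0,0,2,0, 3.2,0,0,1,0, 3.2,0,0,0,0, 3.2,0,0,0,0]' |grep -E "posi|ft"
python3 -m crank '[3.2,0,0,0,0, 3.2,0,0,0,0, 3.2,0,0,0,0, 3.2,0,0,0,0, 3.2,0,0,0,0, 3.2,0,0,0,0, 3.2,0,0,0,0, 3.2,0,0,0,0]' |grep -E "posi|ft"
```

```text
position: [0.5001, 0.2419, 0.0575]
ft_force: [-0.5, 0.6, -1.1]
position: [0.4997, 0.2418, 0.0568]
ft_force: [-0.0, 0.6, -1.1]
```

```bash
python3 -m crank '[3.2,-0.15,-0.32,0,0, 3.2,0,0,0,0, 3.2,0,0,1,0, 3.2,0,0,0.5,0, 3.2,0,0,0.25,0, 3.2,0,0,0.25,0, 3.2,0,0,0,0, 3.2,0,0,0,0]' |grep -E "posi|ft"
python3 -m crank '[3.2,0,0,0.2,0, 3.2,0,0,0.2,0, 3.2,0,0,0.2,0, 3.2,0,0,0.2,0, 3.2,0,0,0.2,0, 3.2,0,0,0,0, 3.2,0,0,0,0, 3.2,0,0,0,0]' |grep -E "posi|ft"
```

```text
position: [0.4981, 0.2449, 0.0367]
ft_force: [0.1, 0.6, -0.6]
position: [0.4982, 0.2449, 0.0269]
ft_force: [0.3, -0.8, -1.7]
```

Round_l goes in freely, so I release it and go over the square at about (0.449,-0.055).

```bash
python3 -m crank '[3.2,0,0,0.15,0, 3.2,0,0,0.15,0, 3.2,0,0,0,0, 3.2,0,0,0,0, 4.5,0,0,0,0, 5.5,0,0,0,0, 5.8,0,0,0,0, 5.8,0,0,0,0]'|grep -E "posi|ft|wid"
python3 -m crank '[5.8,0,0,0,0, 5.8,0,0,-2,0, 5.8,0,0,-2.5,0, 5.8,0,0,-2.5,0, 5.8,0,0,-2.5,0, 5.8,0,0,-2.5,0, 5.8,0,0,-2.5,0, 5.8,0,0,0,0]'|grep -E "posi|ft|wid"
python3 - <<'E'
from h import *
p=optics.get_image("wrist");np.save("w9.npy",p,allow_pickle=True)
for t in tops(p,225,z=.039): print(t["px"],*[np.round(t[k],1) for k in("c","mid","wh","an","area")])
E
python3 -m crank '[6,-0.7,3.6,0,0, 6,-0.7,3.6,0,0, 6,-0.7,3.6,0,0, 6,-0.7,3.6,0,0, 6,-0.7,3.6,0,0, 6,-0.7,3.6,0,0, 6,-0.7,3.6,0,0, 6,-0.7,3.6,0,0]'|grep -E "posi"
python3 -m crank '[6,0,0.5,1,0, 6,0,0.5,2,0, 6,0,0,2,0, 6,0,0,0,0, 6,0,0,0,0, 6,0,0,0,0, 6,0,0,0,0, 6,0,0,0,0]'|grep -E "posi|tool"
python3 - <<'E'
from h import *
p=optics.get_image("wrist")
for t in tops(p,235): print(t["px"],*[np.round(t[k],1) for k in("c","mid","wh","an","area")],rel(np.array(t["c"])/1000))
E
```

```text
position: [0.4982, 0.245, 0.0239]
ft_force: [-0.3, 0.2, -0.3]
grip_width: 0.0579
position: [0.4998, 0.2455, 0.1736]
ft_force: [0.2, -0.1, 1.2]
grip_width: 0.0583
[319.0, 305.0] [443.  243.1] [443.  243.2] [33.7 34.1] 46.7 771.8
[597.0, 297.0] [453.8  48. ] [452.8  48.7] [34.8 43.5] 0.5 1153.0
[320.0, 230.0] [497.7 243.5] [497.8 243.5] [38.3 38.5] 9.3 1161.5
position: [0.4492, -0.0459, 0.1679]
position: [0.4509, -0.0544, 0.1196]
tool_rot: [[1.0, 0.029, 0.001], [0.029, -1.0, -0.001], [0.001, 0.001, -1.0]]
[318.0, 251.0] [448.6 -55.3] [448.6 -55.3] [32.7 32.7] 4.1 1045.5 [-0.22  0.08]
[110.0, 239.0] [452.7  60.1] [452.7  60.1] [34.8 34.5] 85.4 936.2 [  0.52 -11.44]
```

```bash
python3 -m crank '[6,-0.22,-0.06,2,-0.042, 6,0,0,2,0, 6,0,0,2,0, 6,0,0,2,0, 6,0,0,2,0, 6,0,0,0.3,0, 6,0,0,0,0, 6,0,0,0,0]'|grep -E "posi|ft|wid"
python3 -m crank '[4.5,0,0,0,0, 2.6,0,0,0,0, 2.6,0,0,0,0, 2.6,0,0,0,0, 2.6,0,0,0,0, 2.6,0,0,0,0, 2.6,0,0,0,0, 2.6,0,0,0,0]' 40 |grep -v tool
python3 -m crank '[2.6,0,0,-2,0.042, 2.6,0,0,-2,0, 2.6,0,0,-2,0, 2.6,0,0,-2,0, 2.6,0,0,-2,0, 2.6,0,0,-2,0, 2.6,0,0,-2,0, 2.6,0,0,-2,0]' 40 |grep -v tool
python3 -m crank '[2.6,1.3,-3.7,0,0, 2.6,1.3,-3.7,0,0, 2.6,1.3,-3.7,0,0, 2.6,1.3,-3.7,0,0, 2.6,1.3,-3.7,0,0, 2.6,1.3,-3.7,0,0, 2.6,1.3,-3.7,0,0, 2.6,1.3,-3.7,0,0]' 40 |grep posi
python3 -m crank '[2.6,0,0,2,0, 2.6,0,0,2,0, 2.6,0,0,2,0, 2.6,0,0,2,0, 2.6,0,0,2,0, 2.6,0,0,0,0, 2.6,0,0,0,0, 2.6,0,0,0,0]' 40 |grep -E "posi|tool"
```

```text
position: [0.4489, -0.0541, 0.0167]
ft_force: [-0.4, 0.1, 1.2]
grip_width: 0.0598
time_s: 43.25
position: [0.4489, -0.0542, 0.017]
ft_force: [-1.3, -0.6, 7.8]
grip_width: 0.0332
gripper_force: 40.1
time_s: 43.92
position: [0.4481, -0.0538, 0.1774]
ft_force: [1.1, -0.5, -1.3]
grip_width: 0.0332
gripper_force: 40.3
position: [0.5439, 0.2469, 0.1765]
position: [0.5445, 0.245, 0.0774]
tool_rot: [[1.0, 0.028, 0.002], [0.028, -1.0, 0.0], [0.002, -0.0, -1.0]]
```

```bash
python3 -m crank '[2.6,0.21,-0.15,1,0, 2.6,0,0,1,0, 2.6,0,0,1,0, 2.6,0,0,0.5,0, 2.6,0,0,0.3,0, 2.6,0,0,0,0, 2.6,0,0,0,0, 2.6,0,0,0,0]' |grep -E "posi|ft"
python3 -m crank '[2.6,0,0,0.2,0, 2.6,0,0,0.2,0, 2.6,0,0,0.2,0, 2.6,0,0,0.2,0, 2.6,0,0,0.2,0, 2.6,0,0,0,0, 2.6,0,0,0,0, 2.6,0,0,0,0]' |grep -E "posi|ft"
```

```text
position: [0.5462, 0.2465, 0.0382]
ft_force: [0.8, 0.1, -0.5]
position: [0.546, 0.2464, 0.0279]
ft_force: [-0.1, -0.1, -1.1]
```

```bash
python3 -m crank '[2.6,0,0,0.15,0, 2.6,0,0,0.15,0, 2.6,0,0,0.15,0, 2.6,0,0,0,0, 4,0,0,0,0, 5,0,0,0,0, 5.5,0,0,0,0, 5.5,0,0,0,0]'|grep -E "posi|ft|wid"
python3 -m crank '[5.5,0,0,0,0, 5.5,0,0,-2,0, 5.5,0,0,-2.5,0, 5.5,0,0,-2.5,0, 5.5,0,0,-2.5,0, 5.5,0,0,-2.5,0, 5.5,0,0,-2.5,0, 5.5,0,0,-2.5,0]'|grep -E "posi|ft|wid"
python3 - <<'E'
from h import *
p=optics.get_image("wrist");np.save("w10.npy",p,allow_pickle=True)
T=tops(p,225,z=.039)
for t in T: print(t["px"],*[np.round(t[k],1) for k in("c","mid","wh","an","area")])
a=np.load("s5.npy",allow_pickle=True).item()
cx,cy=.5463,.2466;th=np.radians(91.6)  # case frame from pockets: find centre along y from rims
from scipy.optimize import least_squares
d=lambda u,v:np.array([360+u/3,260+v/3])
c0=np.array([.5486,.2474])
def X(l,ang,th=th,c=c0):
    # l: across (case y), r: along lid from hinge, off: outer normal
    y,r,o=l;x=.085-r*np.cos(ang)+o*np.sin(ang);z=.0505+r*np.sin(ang)+o*np.cos(ang)
    return np.array([c[0]+np.cos(th)*x-np.sin(th)*y,c[1]+np.sin(th)*x+np.cos(th)*y,z])
obs=[((.14,.17,.003),d(665,90)),((-.14,.17,.003),d(407,533)),((0,.14,.038),d(585,355))]
r=least_squares(lambda v:np.concatenate([proj(a,X(l,v[0],th,v[1:]))-uv for l,uv in obs]),[1.7,*c0])
print("lid",r.x,r.fun.round(1)); print("knob",X((0,.14,.041),r.x[0],th,r.x[1:]),"edge",X((0,.17,.006),r.x[0],th,r.x[1:]),"hinge",X((0,0,0),r.x[0],th,r.x[1:]))
E
```

```text
position: [0.5461, 0.2464, 0.0235]
ft_force: [-0.0, -0.4, 0.3]
grip_width: 0.0554
position: [0.5458, 0.2464, 0.1947]
ft_force: [-0.1, 0.2, -1.3]
grip_width: 0.0549
[318.0, 346.0] [443.  243.2] [443.1 243.2] [33.6 34. ] 47.3 770.3
[567.0, 339.0] [452.7  48.4] [451.8  49.3] [43.9 34.6] 83.9 1136.0
[319.0, 280.0] [497.8 243.6] [497.9 243.6] [38.3 38.6] 9.0 1159.0
[319.0, 218.0] [545.6 245. ] [545.6 245.1] [32.7 33.1] 1.6 1058.3
[451.0, 52.0] [658.9 163.5] [656.4 163.4] [63.  2.] 1.5 72.7
lid [1.59404448 0.54803509 0.26180724] [ 1.3 -2.  -1.2  1.8  0.  -0.6]
knob [0.5444264  0.39100022 0.18950908] edge [0.54538392 0.35672043 0.22031459] hinge [0.54566175 0.3467741  0.0505    ]
```

Repeat views agree with tops 39 mm above the desk for all three fittings, so they are seated. Now the lid angle, with the case centre fixed from the pockets.

Run:
```python
from h import *
b=optics.get_image("side");a=np.load("s5.npy",allow_pickle=True).item()
g=cv2.imread("pics/side0.png")
d=lambda u,v:np.array([360+u/3,260+v/3])
E=tri([(a,(d(665,90)+d(407,533))/2),(b,np.array([325,105]))]);print("edge mid tri",E.round(4))
th=np.radians(91.6);c0=np.array([.548,.2465])
def X(l,ang):
    y,r,o=l;x=.085-r*np.cos(ang)+o*np.sin(ang);z=.0505+r*np.sin(ang)+o*np.cos(ang)
    return np.array([c0[0]+np.cos(th)*x-np.sin(th)*y,c0[1]+np.sin(th)*x+np.cos(th)*y,z])
obs=[((.14,.17,.003),d(665,90)),((-.14,.17,.003),d(407,533)),((0,.14,.038),d(585,355))]
r=least_squares(lambda v:np.concatenate([proj(a,X(l,v[0]))-uv for l,uv in obs]),[1.7]);print(r.x,r.fun.round(1))
print("knob",X((0,.14,.041),r.x[0]),"edge",X((0,.17,.006),r.x[0]),env.observe()["time_s"])
```

```text
edge mid tri [0.5514 0.3564 0.2155]
[1.69201179] [ 1.8 -1.3 -0.5  2.3 -2.4 -1. ]
knob [0.5440176  0.38907219 0.18451506] edge [0.5448864  0.3579687  0.21852709] 48.0167
```

```bash
python3 -m crank '[2,0,0,-2.5,0, 2,0,0,-2.5,0, 0,0,0,-2.5,0, 0,0,0,-2.5,0, 0,0,0,-1,0, 0,-2,0,0,0, 0,-2,0,0,0, 0,-2,0,0,0]' 40 |grep -E "posi|wid"
```

```text
position: [0.4852, 0.2445, 0.3023]
grip_width: -0.0001
```

```bash
python3 -m crank '[0,0,-2.3,0,0, 0,0,-2.3,0,0, 0,0,-2.3,0,0, 0,0,-2.3,0,0, 0,0,-2.3,0,0, 0,0,-2.3,0,0, 0,0,-2.3,0,0, 0,0,-2.3,0,0]' |grep -E "posi|ft"
python3 -m crank '[0,0,0,0,0, 0,0,0,1.8,0, 0,0,0,1.8,0, 0,0,0,1.8,0, 0,0,0,1.8,0, 0,0,0,1.8,0, 0,0,0,1.8,0, 0,0,0,0,0]' |grep -E "posi|ft|tool"
python3 -m crank '[0,0,0,0,0, 0,0,0,0,0, 0,0,0.8,0,0, 0,0,0.8,0,0, 0,0,0.8,0,0, 0,0,0.8,0,0, 0,0,0,0,0, 0,0,0,0,0]' |grep -E "posi|ft"
```

```text
position: [0.4805, 0.4297, 0.3023]
ft_force: [0.6, 0.1, -0.2]
position: [0.4795, 0.4273, 0.191]
tool_rot: [[1.0, 0.028, -0.007], [0.028, -1.0, -0.004], [-0.007, 0.004, -1.0]]
ft_force: [0.1, -0.2, -0.8]
position: [0.4819, 0.3961, 0.1957]
ft_force: [-0.1, -0.0, -0.0]
```

```bash
python3 -m crank '[0,0,0.9,0.1,0, 0,0,0.9,0.1,0, 0,0,0.9,0.1,0, 0,0,0.9,0.1,0, 0,0,0.8,0.1,0, 0,0,0,0,0, 0,0,0,0,0, 0,0,0,0,0]' |grep -E "posi|ft"
python3 -m crank '[0,0,0.6,0.05,0, 0,0,0.6,0.05,0, 0,0,0.6,0.05,0, 0,0,0.6,0.05,0, 0,0,0.6,0.05,0, 0,0,0.6,0.05,0, 0,0,0,0,0, 0,0,0,0,0]' |grep -E "posi|ft"
```

```text
position: [0.483, 0.3526, 0.1903]
ft_force: [-0.3, 0.7, -0.7]
position: [0.484, 0.3161, 0.1873]
ft_force: [-0.9, -0.8, -0.3]
```

Run:
```python
from h import *
p=optics.get_image("scene");cv2.imwrite("pics/s6.png",cv2.resize(p["color"][200:470,340:640,::-1],None,fx=2,fy=2))
```

```text
(no output)
```

View pics/s6.png

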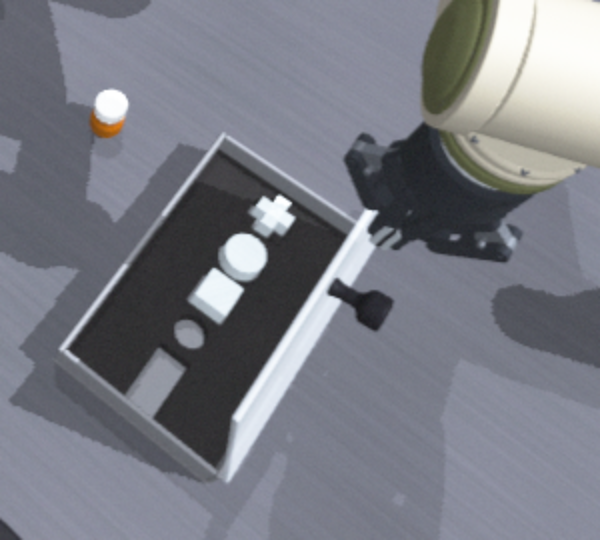

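The lid follows, now past upright with the finger behind it at (385,235), and the three fittings sit in their pockets. I continue along the arc.

```bash
python3 -m crank '[0,0,0.6,0.18,0, 0,0,0.6,0.18,0, 0,0,0.6,0.21,0, 0,0,0.55,0.22,0, 0,0,0.55,0.23,0, 0,0,0.54,0.24,0, 0,0,0.5,0.3,0, 0,0,0.5,0.3,0]' |grep -E "posi|ft"
python3 -m crank '[0,0,0.5,0.35,0, 0,0,0.5,0.35,0, 0,0,0.5,0.4,0, 0,0,0.49,0.4,0, 0,0,0.42,0.44,0, 0,0,0.4,0.45,0, 0,0,0.4,0.46,0, 0,0,0.38,0.48,0]' |grep -E "posi|ft"
python3 -m crank '[0,0,0.38,0.48,0, 0,0,0.37,0.49,0, 0,0,0.3,0.5,0, 0,0,0.28,0.5,0, 0,0,0.27,0.5,0, 0,0,0.25,0.5,0, 0,0,0.23,0.5,0, 0,0,0.22,0.5,0]' |grep -E "posi|ft"
```

```text
position: [0.4853, 0.2717, 0.1684]
ft_force: [0.4, 0.6, 1.4]
position: [0.4862, 0.236, 0.1349]
ft_force: [1.0, 0.2, 1.5]
position: [0.4869, 0.2133, 0.0952]
ft_force: [0.6, 0.7, 0.6]
```

```bash
python3 -m crank '[0,0,0.1,0.4,0, 0,0,0.1,0.4,0, 0,0,0.1,0.4,0, 0,0,0.1,0.4,0, 0,0,0.1,0.4,0, 0,0,0,0.4,0, 0,0,0,0.3,0, 0,0,0,0.3,0]' |grep -E "posi|ft"
python3 -m crank '[0,0,0,0.2,0, 0,0,0,0.2,0, 0,0,0,0.2,0, 0,0,0,0.1,0, 0,0,0,0.1,0, 0,0,0,0,0, 0,0,0,0,0, 0,0,0,0,0]' |grep -E "posi|ft"
```

```text
position: [0.487, 0.2084, 0.0654]
ft_force: [-0.2, -1.6, 0.7]
position: [0.487, 0.2085, 0.0578]
ft_force: [0.4, 0.1, -0.1]
```

```bash
python3 -m crank '[0,0,0,0.1,0, 0,0,0,0,0, 0,0,0,0.1,0, 0,0,0,0,0, 0,0,0,0,0, 0,0,0,0,0, 0,0,0,0,0, 0,0,0,0,0]' |grep -E "posi|ft"
python3 -m crank '[0,0,0,0.1,0, 0,0,0,0,0, 0,0,0,0.05,0, 0,0,0,0,0, 0,0,0,0,0, 0,0,0,0,0, 0,0,0,0,0, 0,0,0,0,0]' |grep -E "posi|ft"
```

```text
position: [0.4871, 0.2085, 0.0565]
ft_force: [-2.6, -0.3, 8.6]
position: [0.4872, 0.2085, 0.0563]
ft_force: [-6.4, -2.1, 21.4]
```

The lid bears firmly on the rim at z=0.0563, so it is shut. I lift off, back away and check the final scene.

```bash
python3 -m crank '[0,0,0,-0.5,0, 0,0,0,-1,0, 0,0,0,-2,0, 0,0,0,-2.5,0, 0,0,0,-2.5,0, 0,0,0,-2.5,0, 0,0,0,-2.5,0, 0,0,0,-2.5,0]' |grep -E "posi|ft"
python3 -m crank '[0,-2,0,-1.5,0, 0,-2,0,-1.5,0, 0,-2,0,-1.5,0, 0,-1.5,0,-1,0, 0,-1,0,0,0, 0,0,0,0,0, 0,0,0,0,0, 0,0,0,0,0]' |grep -E "time|posi|ft"
python3 - <<'E'
from h import *
p=optics.get_image("scene");q=optics.get_image("side")
A=np.vstack([cv2.resize(p["color"][100:460,140:640,::-1],(560,400)),]);B=cv2.resize(q["color"][200:440,200:480,::-1],(233,200))
C=np.zeros((400,793,3),np.uint8);C[:,:560]=A;C[:200,560:]=B;cv2.imwrite("pics/end.png",C)
E
```

```text
position: [0.4867, 0.2084, 0.2159]
ft_force: [0.1, -0.3, 0.1]
time_s: 58.07
position: [0.4025, 0.2059, 0.2685]
ft_force: [0.0, -0.3, 0.3]
```

View pics/end.png

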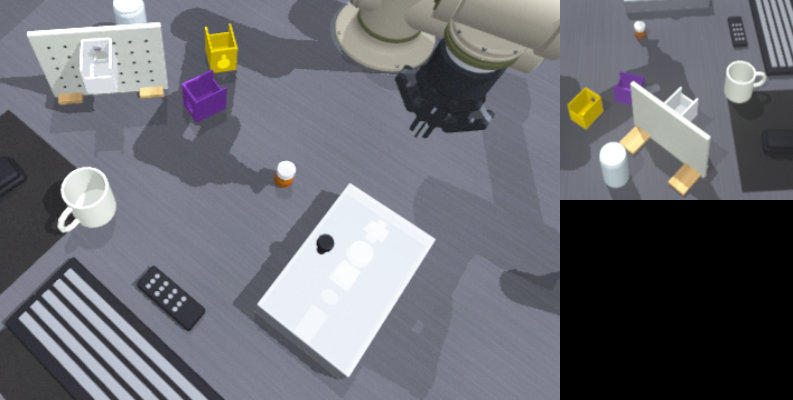

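The lid is shut at (345,280), the bin hangs on the board at (98,65), no fitting is left on the desk, and the bystanders are in place.

```bash
python3 -c "
from rig import env
print(env.close_job())"
```

```text
the job is handed in; nothing more can be done
None
```

The job is handed in: the white bin hangs locked on the screw, the three fittings present (cross, round_l, square) are in their own pockets, the lid was lowered slowly until shut, and I left the other things where they were.

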